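# Seat the chased tray and dot its three rosettes

### The job

Slide the small round tray along its board, without lifting it, until it sits fully home against all three steel pegs. Then take the brass spring centre punch from the tool block and, holding it upright, press it on the dot of each of the three engraved rosettes, from the tray's centre outwards, each time until its sprung point is pushed about 5 mm into the nose; mark the tray nowhere else. Stand the punch back in a free hole of the block, right down to its shoulder, leaving the tray home and the other things on the bench alone.

Things in the scene. Friction and masses are not known exactly. Their poses are not given: they have to be found in the camera images.
- nest (a point): Centre of the nest, where the tray's centre lies when fully home, on the top face of the fixed wooden board (18 mm above the table). Three steel pegs (10 mm diameter, 30 mm tall) stand round it, axes 95 mm from it, in the directions +y and 60 degrees either side of +y of this frame; its -y side is open, for the tray to enter. Board 260 x 370 mm, long along y. z is up.
- tray_center (a point): Centre of the loose round tray, on its axis, 12 mm above the board's top. A 180 mm disc of black pitch, 14 mm thick with an upright round side, faced with bright sheet metal, about 0.5 kg, lying flat on the board; 2 to 5 N slide it, and up to 20 N bring it round a peg. It starts 85 to 125 mm from home on the open side of the nest, at any yaw.
- rosette_inner (a point): Dot of the first rosette, at the centre of the tray, on the metal face (14 mm above the board). Each rosette is 23 mm across: six dark engraved petals round a dot.
- rosette_middle (a point): Dot of the second rosette, 36 mm from the centre of the tray, on the metal face; it moves and turns with the tray.
- rosette_outer (a point): Dot of the third rosette, 60 mm from the centre of the tray, on the metal face; it moves and turns with the tray.
- punch_grip (a point): Middle of the barrel of the spring centre punch, a loose 100 g tool standing upright, point down, in a hole of the block. Brass barrel 16 mm diameter, 90 mm from shoulder to top of cap; the point is on its axis, 45 mm above the shoulder (the barrel's lower face, which rests on the block's top). z runs along the barrel towards the cap.
- punch_tip (a point): The tip of the punch's sprung point, 85 mm below the middle of the barrel when not pressed. It moves with the point as the point goes into the nose.
- point (a joint): How far the punch's sprung point is pushed into the nose, in m: 0 out, 0.008 stop. It springs back by itself. Stiffness 1300 N/m with 1.6 N preload: about 8 N at 5 mm, 12 N at the stop. The punch marks the metal once the point is more than 4 mm in.
- block_hole0 (a point): Mouth (centre, at the top face) of an end hole of the fixed wooden tool block, 160 x 60 mm and 55 mm high. Three round holes, 13 mm wide, 45 mm deep, in a row along the block's length (x of this frame), 50 mm apart. The spring punch stands in one end hole, a plain chasing punch in the other; which is which varies. z is up.
- block_hole1 (a point): Mouth of the middle hole of the tool block, empty at the start.
- block_hole2 (a point): Mouth of the other end hole of the tool block.
- chaser_top (a point): Top of the plain chasing punch, a bystander: a thin dark steel rod, 11 mm diameter, standing in an end hole and reaching 50 mm above the block.
- hammer: Bystander: a wooden-handled hammer, 270 mm long, lying on the table. Origin in the underside at mid length.
- jar: Bystander: an amber glass jar with a metal cap, 68 mm diameter, 85 mm tall, standing on the table. Origin at the centre of its underside.
- marker_mid (a point): Bystander: middle of a felt marker, 13 mm diameter, 130 mm long, lying on the table.
- tray: The same tray; origin on its axis in its underside. An upstanding scalloped metal rim (3 mm thick, outside 88 mm from the axis) rises to 28 mm above the board.
- punch: The same punch; origin on its axis at the shoulder. Below the shoulder a nose of 10 mm diameter tapers to 6.4 mm and ends 28 mm down; from it stands the sprung steel point, 4 mm diameter, its tip 40 mm below the shoulder.
Mind the look-alikes: they are no part of the job. Several things have the shape of the tray; the one meant has the colours described above.

How it is judged (in metres and radians):
On the way, in this order (a step that is already met when the one before it is completed fails the run):
1. the tray has been slid home against the three pegs (horizontal distance between tray_center and nest below 0.003 m and linear speed of tray below 0.02 m/s), for 0.2 s.
2. the punch, upright, is pressed on the dot of the inner rosette, its point more than 4 mm in, the tray home (horizontal distance between punch_tip and rosette_inner below 0.004 m and value of joint point above 0.004 m and contact force between punch and tray above 2 N and angle between punch_grip's own z axis and vertical below 0.26 rad and horizontal distance between tray_center and nest below 0.005 m), for 0.1 s.
3. the punch, upright, is pressed on the dot of the middle rosette, its point more than 4 mm in, the tray home (horizontal distance between punch_tip and rosette_middle below 0.004 m and value of joint point above 0.004 m and contact force between punch and tray above 2 N and angle between punch_grip's own z axis and vertical below 0.26 rad and horizontal distance between tray_center and nest below 0.005 m), for 0.1 s.
4. the punch, upright, is pressed on the dot of the outer rosette, its point more than 4 mm in, the tray home (horizontal distance between punch_tip and rosette_outer below 0.004 m and value of joint point above 0.004 m and contact force between punch and tray above 2 N and angle between punch_grip's own z axis and vertical below 0.26 rad and horizontal distance between tray_center and nest below 0.005 m), for 0.1 s.
At the end, for the whole second after the job is handed in: The tray's centre is within 3 mm of the nest's centre and at rest, and the spring punch stands at rest in a hole of the block, within 6 mm of its axis, within 0.1 rad of upright and with its shoulder within 3 mm of the block's top (horizontal distance between tray_center and nest below 0.003 m and linear speed of tray below 0.01 m/s and ((horizontal distance between punch_grip and block_hole0 below 0.006 m and z of punch_grip in the frame of block_hole0 below 0.048 m) or (horizontal distance between punch_grip and block_hole1 below 0.006 m and z of punch_grip in the frame of block_hole1 below 0.048 m) or (horizontal distance between punch_grip and block_hole2 below 0.006 m and z of punch_grip in the frame of block_hole2 below 0.048 m)) and angle between punch_grip's own z axis and vertical below 0.1 rad and linear speed of punch below 0.02 m/s); the robot touches nothing.
It fails at once if the tray is lifted (over 8 mm) or tipped (over 0.15 rad) (z of tray_center in the frame of nest above 0.02 m or angle between tray's own z axis and vertical above 0.15 rad).
It fails at once if the punch marks the tray (point over 4 mm in) more than 6 mm from every rosette's dot (value of joint point above 0.004 m and contact force between punch and tray above 2 N and horizontal distance between punch_tip and rosette_inner above 0.006 m and horizontal distance between punch_tip and rosette_middle above 0.006 m and horizontal distance between punch_tip and rosette_outer above 0.006 m).
It fails at once if the plain chasing punch, hammer, jar or marker is moved more than 25 mm (distance of any of chaser_top, hammer, jar, marker_mid from where it was at the start of the episode above 0.025 m).
It also fails if it takes over 72 s, if anything falls off the work surface, if the arm or the gripper's body presses on something with over 40 N, if the wrist force passes 120 N, or if a joint passes its speed limit or range.

### The arm

A 6-joint arm with a two-finger parallel gripper is mounted at the origin on the work surface. World frame = base frame: x ahead of the robot, y to its left, z up, the work surface at z = 0. Lengths are in mm, angles in rad, forces in N, time in s.
With the tool pointing down it reaches from about 350 to 875 mm from the base axis. Payload 4.2 kg.
Tool frame: the origin (TCP) lies midway between the tips of the shut fingers; the grasp point (between the pads) lies 19 mm behind it; z points along the fingers, y is the direction in which the jaws open and shut (so a half turn about z gives the same grasp; the last joint's range is limited). The gripper opens to 85 mm and grips with 20 to 120 N. Pads are 22 mm wide; open, the fingers measure 114 mm over their backs; the gripper's body (76 mm by 85 mm) begins 54 mm behind the grasp point. The pads swing forward as they close: fully open they stand 13 mm farther back than shut.
Start: joints at [-0.848, 0.385, 0.008, 0, -1.194, -0.259], TCP at [279.605, -558.946, 231.312] pointing down, gripper open.
Joint ranges: [-3.14, 3.14], [-1.21, 2.06], [-1.07, 1.41], [-3.16, 2.05], [-2.99, -0.16], [-3.1, 3.1]. Speed limits (rad/s): [2.79, 2.79, 3.14, 3.14, 3.14, 3.14].

### API

Orientations are given as a unit quaternion [x, y, z, w].
In Python, from bench import arm gives the robot as it stands.
- The arm moves only by the tool servo_tool, never from a script. Its argument "rows" is a list of rows, each an object of numbers: "fingers": the finger opening in cm, from 0 to 8.54; "x", "y", "z": the shift along the tool's x, y, z in cm; "turn": the turn about the tool's z in degrees. A call has 1 to 10 rows; each row shifts and turns the commanded pose from where the row before left it, along the tool's axes as they then stand; what a row does not reach is not made up. A row lasts 1/12 s, in which the tool goes at most 41.7 mm and 7.16 degrees, less where a joint would pass 70% of its speed; a pose out of reach is approached as far as the arm can. A call is refused whole if a number of a shift passes 4.17 or a number of a turn 7.16, either way. A call with a gripper value outside its range is refused whole. The fingers move at their own pace and stop on an object; the grip force is fixed at half the most. Time passes only in rows, so rows that do not move let the fingers close. It gives the time, the measured TCP pose, the force and the opening at its end, in the units of the state.
- arm.read_state(): the state, without advancing time (a new reading comes with each control period).
- arm.get_image(name): name is "scene" or "top" or "wrist"; returns (picture, depth): 480x640x3 uint8, red, green, blue; 480x640 float32, mm along the optical axis (not along the pixel's ray), 0 where there is no reading.
- arm.camera_model(name): a dict with "fx", "fy", "cx", "cy" (pixels), "pose" (4x4, takes a point from camera to world coordinates). Camera axes: x right, y down, z forward; pixel columns grow to the right and rows downward; lengths in mm; the calibration is good to about 2 mm. A picture is of the moment at which its call begins: read the wrist's pose just before it. camera_model takes no time and is no camera call; for the wrist camera it gives the pose at the moment of the call.
- arm.job_done(): hands the job in, once; it reports no verdict.
The state is a dict: "clock": time; "joints": joint angles; "joint_vel": joint speeds; "joint_efforts": joint torques, N m; "position": TCP position; "ee_rot": TCP orientation; "contact_force": force on the tool from outside, world axes, zero at the start; "wrist_torque": the same for the moment, N m; "gripper_width": finger opening in mm.
Only numpy, scipy, OpenCV 4.12 (cv2) and the standard library are available. Lean on these libraries where they do the work, as an engineer would, in place of code of your own. Each camera call takes 0.05 s, during which the arm holds its last target.

## Working session

There is one attempt and no reset: what is moved stays moved. The work goes in short steps, Python scripts to look and compute and a tool call to move; the robot and the scene stay as the last step left them, time stands still between calls to the robot, and variables do not carry over. Pictures are saved under pics/ and viewed, and the job is handed in when it is done.

Besides the shell and the picture viewer there is one more tool, called by a JSON object that holds its "op" and its "data", one argument or row to a line. servo_tool: Moves the arm, as the interface text tells. Its arguments: {"type":"object","properties":{"rows":{"type":"array","items":{"type":"object","properties":{"fingers":{"type":"number"},"x":{"type":"number"},"y":{"type":"number"},"z":{"type":"number"},"turn":{"type":"number"}}}}},"required":["rows"]}

```bash
mkdir -p pics; ls
python3 - <<'E'
from bench import arm
import cv2,numpy as np
s=arm.read_state();print(s)
for n in["scene","top","wrist"]:
    m=arm.camera_model(n);print(n,m)
    i,d=arm.get_image(n);cv2.imwrite(f"pics/a_{n}.png",i[:,:,::-1]);np.save(f"pics/a_{n}.npy",d)
E
```

```text
pics
{'clock': 0.0, 'joints': array([-8.48400476e-01,  3.85572474e-01,  6.60798572e-03, -5.06942021e-04,
       -1.19401139e+00, -2.58568932e-01]), 'joint_vel': array([ 0.00115759, -0.00101324,  0.00015087,  0.00111438, -0.00091521,
       -0.00054556]), 'joint_efforts': array([ 2.42714596e-03, -3.92289519e+01,  1.88401508e+01,  4.18636590e+00,
       -4.67875347e-03, -2.77917870e-06]), 'position': array([ 279.34111668, -558.43457175,  230.2038259 ]), 'ee_rot': array([-2.29749019e-01,  9.73249272e-01,  1.07227294e-03, -3.05526748e-04]), 'contact_force': array([-0.0346762 ,  0.04518916, -0.20526298]), 'wrist_torque': array([-0.01538853,  0.01305131, -0.0330833 ]), 'gripper_width': 85.52576902433916}
scene {'fx': 608.6974234849051, 'fy': 608.6974234849051, 'cx': 318.5359000818321, 'cy': 238.1875273219509, 'pose': array([[ 7.14403704e-01,  4.85036584e-01, -5.04347955e-01,
         1.21701217e+03],
       [ 6.99726014e-01, -4.91806328e-01,  5.18179545e-01,
        -6.31605765e+02],
       [ 3.29452067e-03, -7.23094771e-01, -6.90740978e-01,
         1.01209138e+03],
       [ 0.00000000e+0
[... 276 characters left out ...]
831834e-01,  1.56475712e-02,  9.56337175e-03,
         3.77148530e+01],
       [-1.18435162e-02, -1.52812984e-01, -9.88184154e-01,
         1.13057709e+03],
       [ 0.00000000e+00,  0.00000000e+00,  0.00000000e+00,
         1.00000000e+00]])}
wrist {'fx': 383.565073739684, 'fy': 383.565073739684, 'cx': 318.71922149960574, 'cy': 242.58829629063422, 'pose': array([[-4.46781762e-01,  8.62581814e-01,  2.37357687e-01,
         2.19540989e+02],
       [ 8.94641811e-01,  4.30341544e-01,  1.20092405e-01,
        -5.89447726e+02],
       [ 1.44465119e-03,  2.66005208e-01, -9.63970509e-01,
         3.73395438e+02],
       [ 0.00000000e+00,  0.00000000e+00,  0.00000000e+00,
         1.00000000e+00]])}
```

View pics/a_top.png

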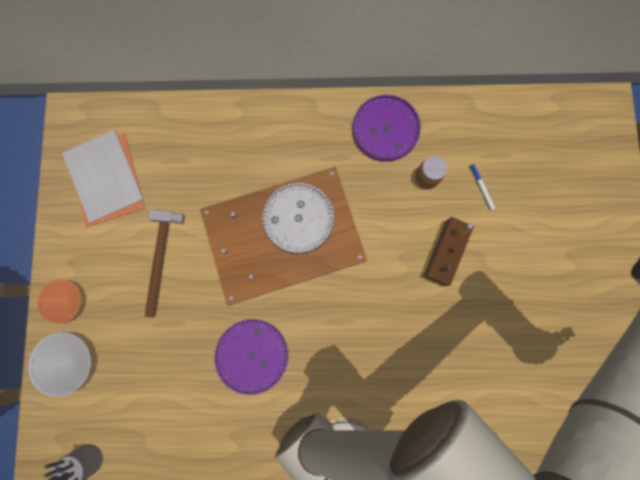

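View pics/a_scene.png

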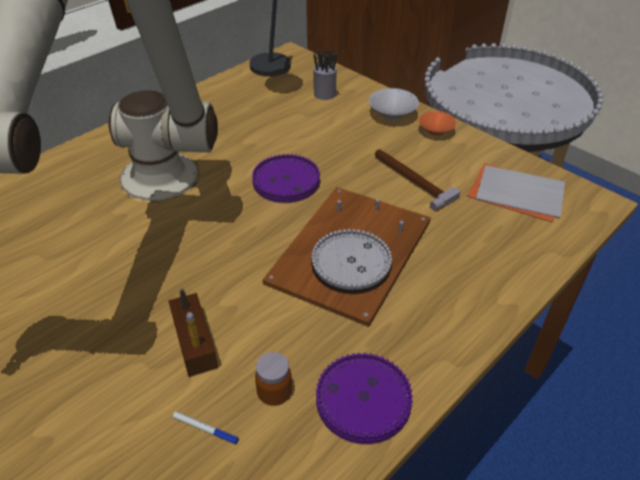

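View pics/a_wrist.png

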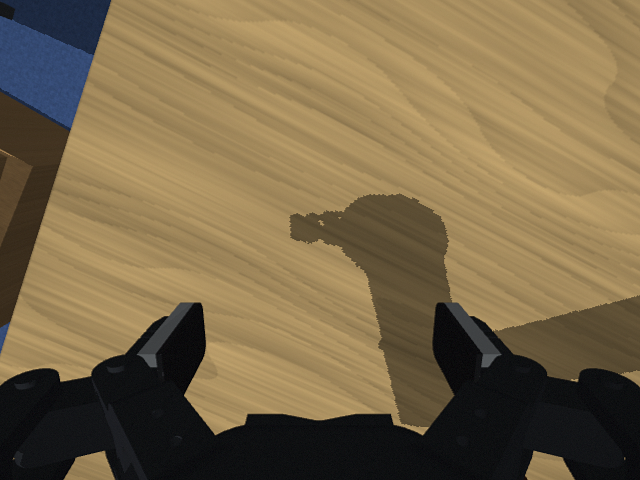

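The real tray is the bright metal-faced disc on the board at top (298,218). The look-alikes are purple discs at (386,128) and (251,356). In the scene view, the brass punch is at about (193,328) and the dark chaser at (184,300). I'll enlarge the crops.

```bash
cat > h.py <<'E'
from bench import arm
import cv2,numpy as np
def ray(m,u,v):
    P=np.array(m["pose"]);d=P[:3,:3]@np.array([(u-m["cx"])/m["fx"],(v-m["cy"])/m["fy"],1.]);return P[:3,3],d
def onz(m,u,v,z):
    o,d=ray(m,u,v);return (o+d*(z-o[2])/d[2]).round(1)
def proj(m,p):
    P=np.array(m["pose"]);c=P[:3,:3].T@(np.array(p)-P[:3,3]);return np.array([m["fx"]*c[0]/c[2]+m["cx"],m["fy"]*c[1]/c[2]+m["cy"]]).round(1)
def snap(n,f,crop=None,k=1):
    m=arm.camera_model(n);i,d=arm.get_image(n);i=i[:,:,::-1]
    np.save(f"pics/{f}.npy",d)
    cv2.imwrite(f"pics/{f}_full.png",i)
    if crop: a,b,c,e=crop;i=i[b:e,a:c]
    i=cv2.resize(i,None,fx=k,fy=k,interpolation=cv2.INTER_CUBIC);cv2.imwrite(f"pics/{f}.png",i);return m,d
E
python3 - <<'E'
import cv2
i=cv2.imread("pics/a_top.png")
cv2.imwrite("pics/b1.png",cv2.resize(i[155:315,190:380],None,fx=4,fy=3.75*4/3.75,interpolation=cv2.INTER_CUBIC)[:600])
cv2.imwrite("pics/b2.png",cv2.resize(i[205:295,410:490],None,fx=6,fy=6,interpolation=cv2.INTER_CUBIC))
i=cv2.imread("pics/a_scene.png")
cv2.imwrite("pics/b3.png",cv2.resize(i[280:380,150:240],None,fx=6,fy=6,interpolation=cv2.INTER_CUBIC))
E
```

```text
(no output)
```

View pics/b1.png

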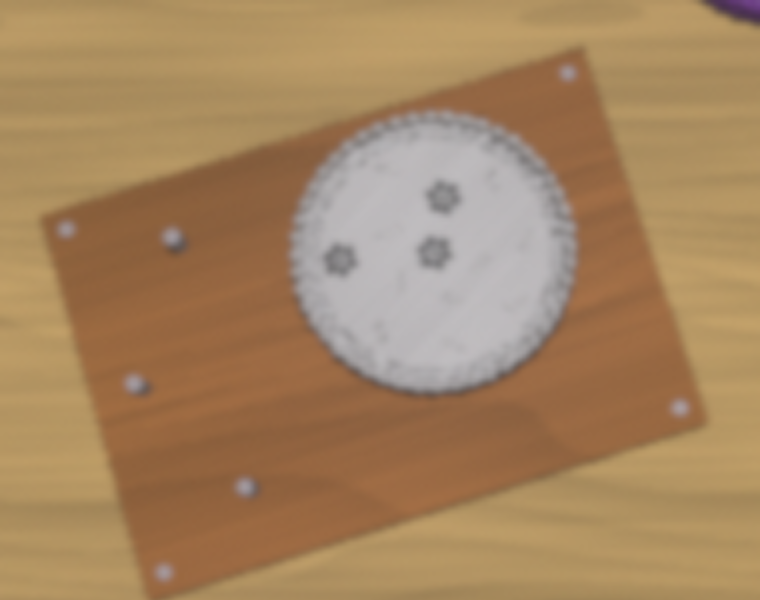

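View pics/b2.png

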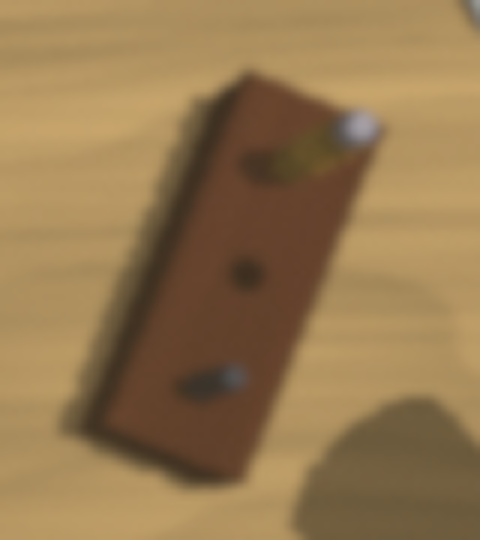

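View pics/b3.png

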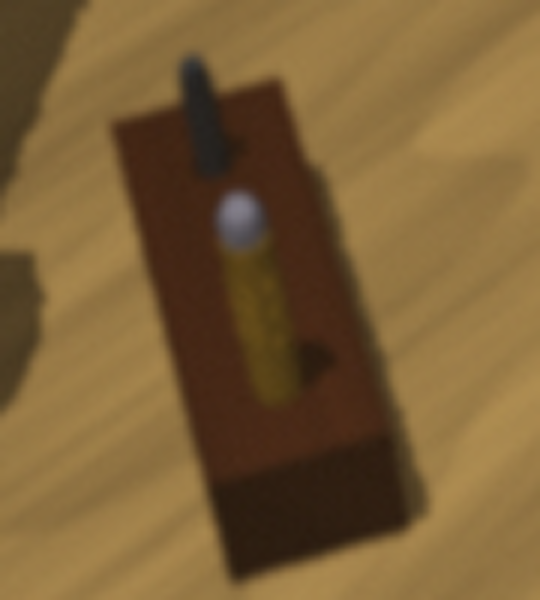

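Crops confirm this. In b1, the peg tops are at (173,238), (135,384) and (245,487), and the tray's inner rosette is at (435,252). In b2, the brass punch cap is at (358,127), the empty middle hole at (247,273) and the chaser top at (234,375).

Run:
```python
from h import *
from scipy.optimize import least_squares
m=arm.camera_model("top")
f=lambda x,y:(190+(x+.5)/4-.5,155+(y+.5)/4-.5)
g=lambda x,y:(410+(x+.5)/6-.5,205+(y+.5)/6-.5)
pegs=[onz(m,*f(*p),48)[:2] for p in[(173,238),(135,384),(245,487)]];print("pegs",pegs)
def res(q):
    x,y,a=q;return np.concatenate([np.array([x,y])+95*np.array([np.cos(a+t),np.sin(a+t)])-p for t,p in zip([-np.pi/3,0,np.pi/3],pegs)])
for a0 in[1.5]:
    r=least_squares(res,[450,200,a0]);print(r.x,r.fun.round(1))
c=onz(m,*f(435,252),32);print("tray",c)
for q in[(442,197),(340,260)]:print("ros",onz(m,*f(*q),32), np.linalg.norm((onz(m,*f(*q),32)-c)[:2]))
print("corners",[onz(m,*f(*p),18)[:2] for p in[(42,216),(582,47),(707,426),(150,600)]])
n=r.x[:2];u=np.array([np.cos(r.x[2]),np.sin(r.x[2])]);dd=n-c[:2];print("dist",np.linalg.norm(dd),np.arctan2(*dd[::-1]),"u",u,"lat",u[0]*dd[1]-u[1]*dd[0])
print("cap",onz(m,*g(358,127),145),"h1",onz(m,*g(247,273),55),"ch",onz(m,*g(234,375),105))
print("blk",[onz(m,*g(*p),55)[:2] for p in[(252,72),(380,130),(240,480),(98,425)]])
d=np.load("pics/a_top.npy")
for n_,q in[("tray",f(435,300)),("board",f(300,450)),("blk",g(200,330))]:
    u_,v=map(int,np.round(q));o,dr=ray(m,u_,v);print(n_,o+dr*d[v,u_])
ms=arm.camera_model("scene");k=lambda x,y:(150+(x+.5)/6-.5,280+(y+.5)/6-.5)
print("scene cap",onz(ms,*k(241,215),143),"ch",onz(ms,*k(191,62),105))
```

```text
pegs [array([610.7, 269.1]), array([518.9, 291.1]), array([454.2, 222.2])]
[546.10556974 200.12973599   1.86181692] [ 0.6  0.1 -0.1  0.  -0.5 -0.2]
tray [602.2 105.6  32. ]
ros [637.8 100.9  32. ] 35.90891254270997
ros [598. 166.  32.] 60.54585039455637
corners [array([632.8, 360.6]), array([739.8,   9.5]), array([490.2, -64.8]), array([386.5, 286. ])]
dist 109.92022603909699 2.106352546333044 u [-0.28693005  0.95795154] lat 26.61232394643115
cap [ 555.2 -287.8  145. ] h1 [ 510.8 -268.5   55. ] ch [ 465.5 -246.9  105. ]
blk [array([ 594.1, -275.5]), array([ 569. , -326.5]), array([ 426.9, -260.7]), array([ 449.8, -204.8])]
tray [570.05224591 106.64448083  33.83793883]
board [479.24599618 191.89171611  16.85535859]
blk [ 486.65646171 -248.05747518   55.60254916]
scene cap [ 557.9 -290.1  143. ] ch [ 465.2 -247.6  105. ]
```

Measurements agree: the peg fit residuals are under 1 mm, the rosettes come out at 35.9 and 60.5 mm from the tray centre, and the heights are right. Next I'll move behind the tray with the fingers as an open fork.

{"op": "servo_tool", "data": {
  "rows": [
    {"x": -2.97, "y": 1.62, "fingers": 7},
    {"x": -2.97, "y": 1.62, "fingers": 7},
    {"x": -2.97, "y": 1.62, "fingers": 7},
    {"x": -2.97, "y": 1.62, "fingers": 7},
    {"x": -2.97, "y": 1.62, "fingers": 7},
    {"x": -2.97, "y": 1.62, "fingers": 7},
    {"x": -2.97, "y": 1.62, "fingers": 7},
    {"x": -2.97, "y": 1.62, "fingers": 7},
    {"x": -2.97, "y": 1.62, "fingers": 7},
    {"x": -2.97, "y": 1.62, "fingers": 7}
  ]
}}

```text
invalid input at $.rows[0]: expected keys fingers, x, y, z, turn
```

{"op": "servo_tool", "data": {
  "rows": [
    {"x": -2.97, "y": 1.62, "fingers": 7},
    {"x": -2.97, "y": 1.62, "fingers": 7},
    {"x": -2.97, "y": 1.62, "fingers": 7},
    {"x": -2.97, "y": 1.62, "fingers": 7},
    {"x": -2.97, "y": 1.62, "fingers": 7},
    {"x": -2.97, "y": 1.62, "fingers": 7},
    {"x": -2.97, "y": 1.62, "fingers": 7},
    {"x": -2.97, "y": 1.62, "fingers": 7},
    {"x": -2.97, "y": 1.62, "fingers": 7},
    {"x": -2.97, "y": 1.62, "fingers": 7}
  ]
}}

```text
invalid input at $.rows[0]: expected keys fingers, x, y, z, turn
```

{"op": "servo_tool", "data": {
  "rows": [
    {"turn": -7.1},
    {"turn": -7.1},
    {"turn": -7.1},
    {"turn": -7.1},
    {"turn": -7.1},
    {"turn": -7.1},
    {"turn": -7.1},
    {"turn": -7.1},
    {"turn": -7.1},
    {"turn": -7.1}
  ]
}}

```text
invalid input at $.rows[0]: expected keys fingers, x, y, z, turn
```

{"op": "servo_tool", "data": {
  "rows": [
    {"turn": -7.1, "z": 2.5},
    {"turn": -7.1, "z": 2.5},
    {"turn": -7.1, "z": 2.5},
    {"turn": -1.8, "z": 2.5},
    {}
  ]
}}

```text
invalid input at $.rows[0]: expected keys fingers, x, y, z, turn
```

```bash
cat >> h.py <<'E'
from scipy.spatial.transform import Rotation as R
def delta(target,yang=None):
    s=arm.read_state();M=R.from_quat(s["ee_rot"]).as_matrix();d=M.T@(np.array(target)-s["position"])
    ya=np.degrees(np.arctan2(M[1,1],M[0,1]))
    print("pos",s["position"].round(1),"yang",round(ya,2),"tilt",np.degrees(np.arccos(-M[2,2])).round(2),"F",s["contact_force"].round(1),"w",round(s["gripper_width"],1),"t",round(s["clock"],2),"j",s["joints"].round(2))
    print("tool shift cm",(d/10).round(2),"turn",None if yang is None else round(-((yang-ya+180)%360-180),2))
E
python3 -c "
from h import *
delta([666,-1.5,16],210.7)"
```

```text
pos [ 279.4 -558.6  230.5] yang 116.57 tilt 0.1 F [0.3 0.6 0.1] w 85.5 t 0.15 j [-0.85  0.39  0.01 -0.   -1.19 -0.26]
tool shift cm [-59.5   32.5   21.49] turn -94.13
```

All five keys are needed in every row.

{"op": "servo_tool", "data": {
  "rows": [
    {"x": -2.97, "y": 1.62, "z": 0, "turn": 0, "fingers": 7},
    {"x": -2.97, "y": 1.62, "z": 0, "turn": 0, "fingers": 7},
    {"x": -2.97, "y": 1.62, "z": 0, "turn": 0, "fingers": 7},
    {"x": -2.97, "y": 1.62, "z": 0, "turn": 0, "fingers": 7},
    {"x": -2.97, "y": 1.62, "z": 0, "turn": 0, "fingers": 7},
    {"x": -2.97, "y": 1.62, "z": 0, "turn": 0, "fingers": 7},
    {"x": -2.97, "y": 1.62, "z": 0, "turn": 0, "fingers": 7},
    {"x": -2.97, "y": 1.62, "z": 0, "turn": 0, "fingers": 7},
    {"x": -2.97, "y": 1.62, "z": 0, "turn": 0, "fingers": 7},
    {"x": -2.97, "y": 1.62, "z": 0, "turn": 0, "fingers": 7}
  ]
}}

```text
clock: 0.98
position: [473.3, -279.6, 231.2]
ee_rot: [-0.23, 0.973, 0.0, -0.0]
contact_force: [0.2, 0.0, -0.1]
gripper_width: 70.2
```

{"op": "servo_tool", "data": {
  "rows": [
    {"x": -2.97, "y": 1.62, "z": 0, "turn": 0, "fingers": 7},
    {"x": -2.97, "y": 1.62, "z": 0, "turn": 0, "fingers": 7},
    {"x": -2.97, "y": 1.62, "z": 0, "turn": 0, "fingers": 7},
    {"x": -2.97, "y": 1.62, "z": 0, "turn": 0, "fingers": 7},
    {"x": -2.97, "y": 1.62, "z": 0, "turn": 0, "fingers": 7},
    {"x": -2.97, "y": 1.62, "z": 0, "turn": 0, "fingers": 7},
    {"x": -2.97, "y": 1.62, "z": 0, "turn": 0, "fingers": 7},
    {"x": -2.97, "y": 1.62, "z": 0, "turn": 0, "fingers": 7},
    {"x": -2.97, "y": 1.62, "z": 0, "turn": 0, "fingers": 7},
    {"x": -2.97, "y": 1.62, "z": 0, "turn": 0, "fingers": 7}
  ]
}}

```text
clock: 1.82
position: [666.4, -1.9, 230.9]
ee_rot: [-0.23, 0.973, 0.0, -0.0]
contact_force: [0.3, -0.7, 0.5]
gripper_width: 69.8
```

{"op": "servo_tool", "data": {
  "rows": [
    {"x": 0, "y": 0, "z": 0, "turn": -7.1, "fingers": 7},
    {"x": 0, "y": 0, "z": 0, "turn": -7.1, "fingers": 7},
    {"x": 0, "y": 0, "z": 0, "turn": -7.1, "fingers": 7},
    {"x": 0, "y": 0, "z": 0, "turn": -7.1, "fingers": 7},
    {"x": 0, "y": 0, "z": 0, "turn": -7.1, "fingers": 7},
    {"x": 0, "y": 0, "z": 0, "turn": -7.1, "fingers": 7},
    {"x": 0, "y": 0, "z": 0, "turn": -7.1, "fingers": 7},
    {"x": 0, "y": 0, "z": 0, "turn": -7.1, "fingers": 7},
    {"x": 0, "y": 0, "z": 0, "turn": -7.1, "fingers": 7},
    {"x": 0, "y": 0, "z": 0, "turn": -7.1, "fingers": 7}
  ]
}}

```text
clock: 2.65
position: [665.7, -3.4, 230.7]
ee_rot: [0.754, -0.657, -0.0, 0.0]
contact_force: [0.1, -0.0, -0.1]
gripper_width: 69.9
```

{"op": "servo_tool", "data": {
  "rows": [
    {"x": 0, "y": 0, "z": 2.5, "turn": -7.1, "fingers": 7},
    {"x": 0, "y": 0, "z": 2.5, "turn": -7.1, "fingers": 7},
    {"x": 0, "y": 0, "z": 2.5, "turn": -7.1, "fingers": 7},
    {"x": 0, "y": 0, "z": 2.5, "turn": -1.8, "fingers": 7},
    {"x": 0, "y": 0, "z": 0, "turn": 0, "fingers": 7},
    {"x": 0, "y": 0, "z": 0, "turn": 0, "fingers": 7}
  ]
}}

```text
clock: 3.15
position: [665.2, -3.8, 129.9]
ee_rot: [0.869, -0.495, -0.001, 0.001]
contact_force: [0.6, -0.9, 0.5]
gripper_width: 70.3
```

```bash
python3 -c "
from h import *
delta([666,-1.5,16],210.7)
snap('scene','c1',(200,100,460,350),3)"
```

```text
pos [665.2  -3.8 129.9] yang -149.38 tilt 0.22 F [ 0.6 -0.9  0.5] w 70.3 t 3.15 j [ 0.24  0.53 -0.02  0.   -1.03  0.3 ]
tool shift cm [-0.14 -0.23 11.39] turn -0.08
```

View pics/c1.png

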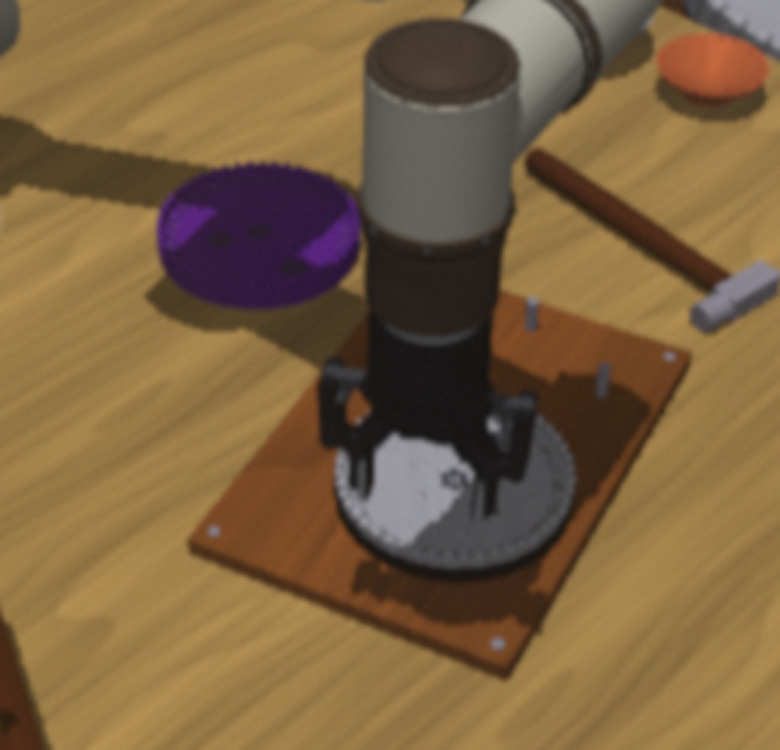

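The gripper is seen from the front, hanging behind and above the tray as intended. Now I'll descend behind it.

{"op": "servo_tool", "data": {
  "rows": [
    {"x": 0, "y": -0.23, "z": 2.0, "turn": 0, "fingers": 7},
    {"x": 0, "y": 0, "z": 2.0, "turn": 0, "fingers": 7},
    {"x": 0, "y": 0, "z": 2.0, "turn": 0, "fingers": 7},
    {"x": 0, "y": 0, "z": 2.0, "turn": 0, "fingers": 7},
    {"x": 0, "y": 0, "z": 1.5, "turn": 0, "fingers": 7},
    {"x": 0, "y": 0, "z": 1.0, "turn": 0, "fingers": 7},
    {"x": 0, "y": 0, "z": 0.5, "turn": 0, "fingers": 7},
    {"x": 0, "y": 0, "z": 0.3, "turn": 0, "fingers": 7},
    {"x": 0, "y": 0, "z": 0, "turn": 0, "fingers": 7},
    {"x": 0, "y": 0, "z": 0, "turn": 0, "fingers": 7}
  ]
}}

```text
clock: 4.03
position: [668.8, -2.1, 19.6]
ee_rot: [0.869, -0.495, 0.001, -0.001]
contact_force: [-0.2, 0.5, 0.5]
gripper_width: 70.1
```

```bash
python3 -c "
from h import *
delta([594,119,16],210.7)
snap('scene','c2',(250,150,460,350),3.5)"
```

```text
pos [668.8  -2.1  19.6] yang -149.32 tilt 0.13 F [-0.2  0.5  0.5] w 70.1 t 4.03 j [ 0.24  0.65 -0.11  0.   -0.81  0.3 ]
tool shift cm [-14.24   0.25   0.35] turn -0.02
```

View pics/c2.png

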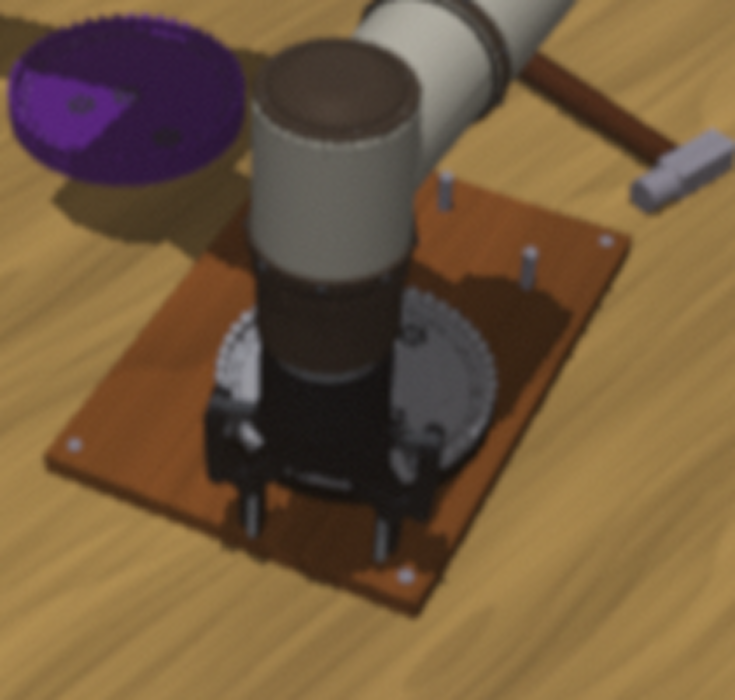

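The finger tips stand behind the tray, clear of it. I'll lower a little and push.

{"op": "servo_tool", "data": {
  "rows": [
    {"x": -0.5, "y": 0.25, "z": 0.4, "turn": 0, "fingers": 7},
    {"x": -1, "y": 0, "z": 0, "turn": 0, "fingers": 7},
    {"x": -1, "y": 0, "z": 0, "turn": 0, "fingers": 7},
    {"x": -1, "y": 0, "z": 0, "turn": 0, "fingers": 7},
    {"x": -1, "y": 0, "z": 0, "turn": 0, "fingers": 7},
    {"x": -1, "y": 0, "z": 0, "turn": 0, "fingers": 7},
    {"x": -1, "y": 0, "z": 0, "turn": 0, "fingers": 7},
    {"x": -1, "y": 0, "z": 0, "turn": 0, "fingers": 7},
    {"x": -0.5, "y": 0, "z": 0, "turn": 0, "fingers": 7}
  ]
}}

```text
clock: 4.83
position: [624.3, 66.5, 14.5]
ee_rot: [0.869, -0.494, 0.0, 0.0]
contact_force: [1.8, -2.0, -0.9]
gripper_width: 69.8
```

```bash
python3 -c "
from h import *
delta([594,119,16],210.7)
snap('scene','c3',(250,150,460,350),3.5)"
```

```text
pos [624.3  66.5  14.5] yang -149.27 tilt 0.0 F [ 1.8 -2.  -0.9] w 69.8 t 4.83 j [ 0.36  0.61 -0.22  0.   -0.74  0.17]
tool shift cm [-6.06 -0.08 -0.15] turn 0.03
```

View pics/c3.png

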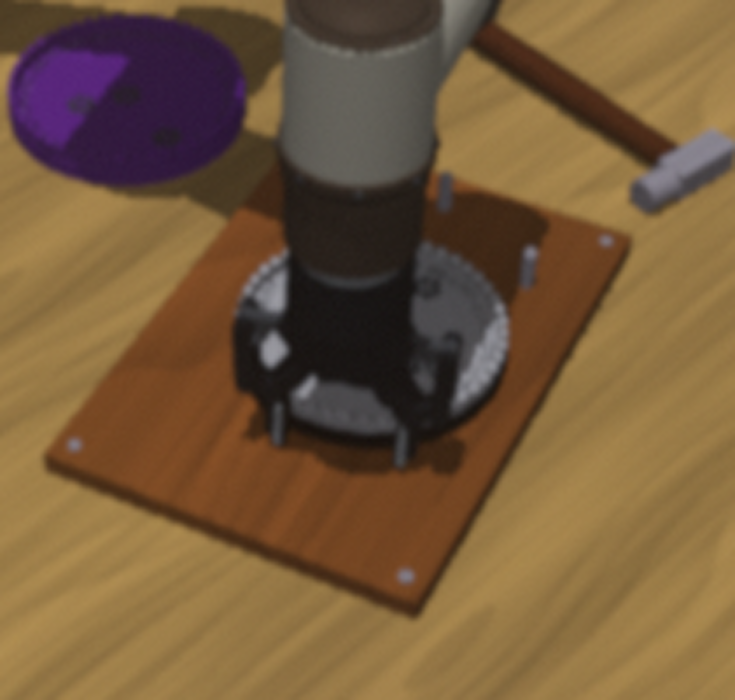

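The tray is moving in the fork with about 2.7 N. I'll continue, slower at the end.

{"op": "servo_tool", "data": {
  "rows": [
    {"x": -0.9, "y": -0.1, "z": 0, "turn": 0, "fingers": 7},
    {"x": -0.9, "y": 0, "z": 0, "turn": 0, "fingers": 7},
    {"x": -0.9, "y": 0, "z": 0, "turn": 0, "fingers": 7},
    {"x": -0.9, "y": 0, "z": 0, "turn": 0, "fingers": 7},
    {"x": -0.7, "y": 0, "z": 0, "turn": 0, "fingers": 7},
    {"x": -0.5, "y": 0, "z": 0, "turn": 0, "fingers": 7},
    {"x": -0.2, "y": 0, "z": 0, "turn": 0, "fingers": 7}
  ]
}}

```text
clock: 5.47
position: [599.9, 109.5, 14.4]
ee_rot: [0.869, -0.495, -0.0, 0.0]
contact_force: [1.5, -3.5, -0.9]
gripper_width: 70.0
```

{"op": "servo_tool", "data": {
  "rows": [
    {"x": -0.2, "y": 0, "z": 0, "turn": 0, "fingers": 7},
    {"x": -0.2, "y": 0, "z": 0, "turn": 0, "fingers": 7}
  ]
}}

```text
clock: 5.63
position: [598.3, 112.2, 14.4]
ee_rot: [0.869, -0.495, 0.0, 0.0]
contact_force: [2.7, -3.3, 0.1]
gripper_width: 69.9
```

```bash
python3 -c "
from h import *
delta([594,119,16],210.7)
snap('scene','c4',(250,150,460,350),3.5)
m,_=snap('top','c4t',(190,155,380,305),4)"
```

```text
pos [598.3 112.2  14.4] yang -149.33 tilt 0.01 F [ 2.7 -3.3  0.1] w 69.9 t 5.63 j [ 0.45  0.59 -0.27  0.   -0.71  0.08]
tool shift cm [-0.8   0.02 -0.16] turn -0.03
```

View pics/c4.png

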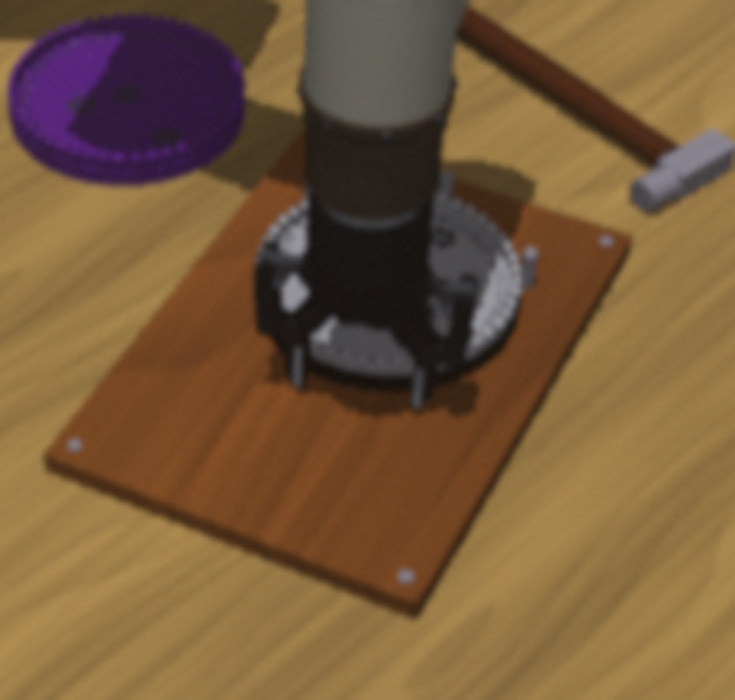

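View pics/c4t.png

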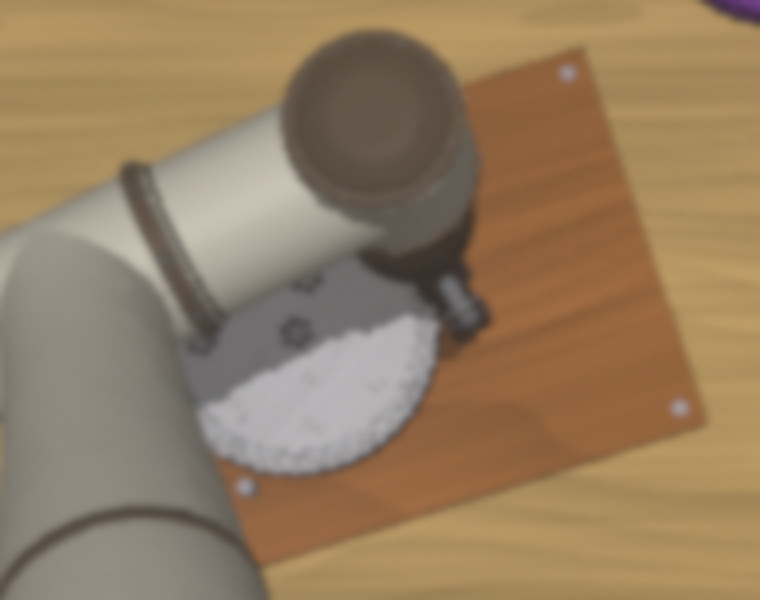

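The inner rosette is now at crop (296,333), close to home. The near peg at (245,487) is not yet touched. I'll push in small steps and watch the force.

{"op": "servo_tool", "data": {
  "rows": [
    {"x": -0.15, "y": 0, "z": 0, "turn": 0, "fingers": 7},
    {"x": -0.15, "y": 0, "z": 0, "turn": 0, "fingers": 7},
    {"x": -0.15, "y": 0, "z": 0, "turn": 0, "fingers": 7}
  ]
}}

```text
clock: 5.98
position: [596.1, 115.9, 14.4]
ee_rot: [0.869, -0.495, 0.0, -0.0]
contact_force: [2.4, -3.0, 0.3]
gripper_width: 70.2
```

{"op": "servo_tool", "data": {
  "rows": [
    {"x": -0.15, "y": 0, "z": 0, "turn": 0, "fingers": 7},
    {"x": -0.1, "y": 0, "z": 0, "turn": 0, "fingers": 7}
  ]
}}

```text
clock: 6.15
position: [594.7, 118.3, 14.4]
ee_rot: [0.869, -0.495, 0.0, -0.0]
contact_force: [2.4, -4.8, -0.1]
gripper_width: 69.9
```

```bash
python3 -c "
from h import *
delta([594,119,16],210.7)
m,_=snap('top','c5t',(190,155,380,305),4)
f=lambda x,y:(190+(x+.5)/4-.5,155+(y+.5)/4-.5)
print(onz(m,*f(296,333),32))"
```

```text
pos [594.7 118.3  14.4] yang -149.33 tilt 0.01 F [ 2.4 -4.8 -0.1] w 69.9 t 6.15 j [ 0.46  0.58 -0.28  0.   -0.71  0.07]
tool shift cm [-0.1   0.02 -0.16] turn -0.03
[551.6 193.7  32. ]
```

View pics/c5t.png

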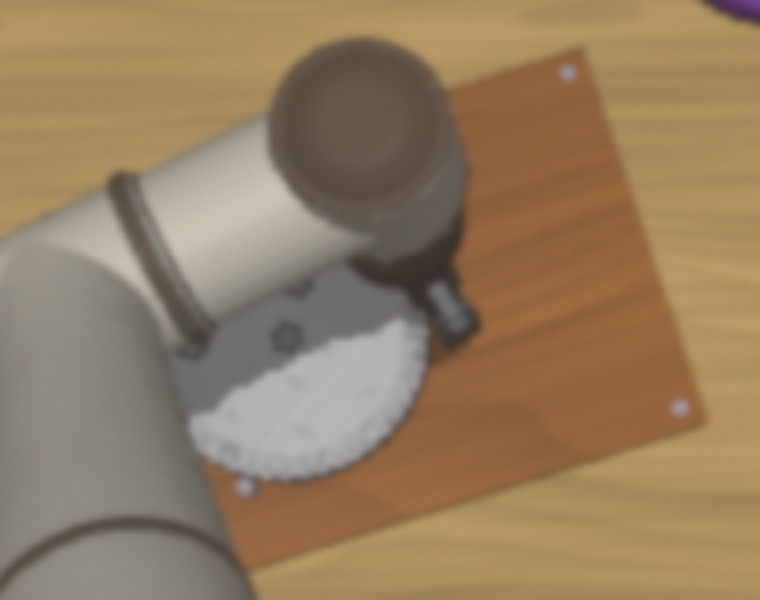

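{"op": "servo_tool", "data": {
  "rows": [
    {"x": -0.1, "y": 0, "z": 0, "turn": 0, "fingers": 7},
    {"x": -0.1, "y": 0, "z": 0, "turn": 0, "fingers": 7}
  ]
}}

```text
clock: 6.37
position: [593.6, 119.6, 14.4]
ee_rot: [0.869, -0.495, 0.0, 0.0]
contact_force: [2.0, -5.4, 1.3]
gripper_width: 70.1
```

{"op": "servo_tool", "data": {
  "rows": [
    {"x": -0.1, "y": 0, "z": 0, "turn": 0, "fingers": 7},
    {"x": 0, "y": 0, "z": 0, "turn": 0, "fingers": 7}
  ]
}}

```text
clock: 6.53
position: [593.0, 120.1, 14.4]
ee_rot: [0.869, -0.495, 0.0, 0.001]
contact_force: [3.1, -6.6, 1.9]
gripper_width: 70.1
```

{"op": "servo_tool", "data": {
  "rows": [
    {"x": -0.1, "y": 0, "z": 0, "turn": 0, "fingers": 7},
    {"x": -0.1, "y": 0, "z": 0, "turn": 0, "fingers": 7}
  ]
}}

```text
clock: 6.7
position: [592.6, 120.5, 14.5]
ee_rot: [0.869, -0.495, 0.001, 0.001]
contact_force: [7.7, -14.5, -0.5]
gripper_width: 70.1
```

```bash
python3 -c "
from h import *
delta([594,119,16],210.7)
m,_=snap('top','c6t',(190,155,380,305),4)
f=lambda x,y:(190+(x+.5)/4-.5,155+(y+.5)/4-.5)
print(onz(m,*f(287,339),32))"
```

```text
pos [592.6 120.5  14.5] yang -149.34 tilt 0.14 F [  7.7 -14.5  -0.5] w 70.1 t 6.7 j [ 0.47  0.58 -0.29  0.   -0.71  0.06]
tool shift cm [ 0.2  -0.04 -0.15] turn -0.04
[547.9 199.3  32. ]
```

View pics/c6t.png

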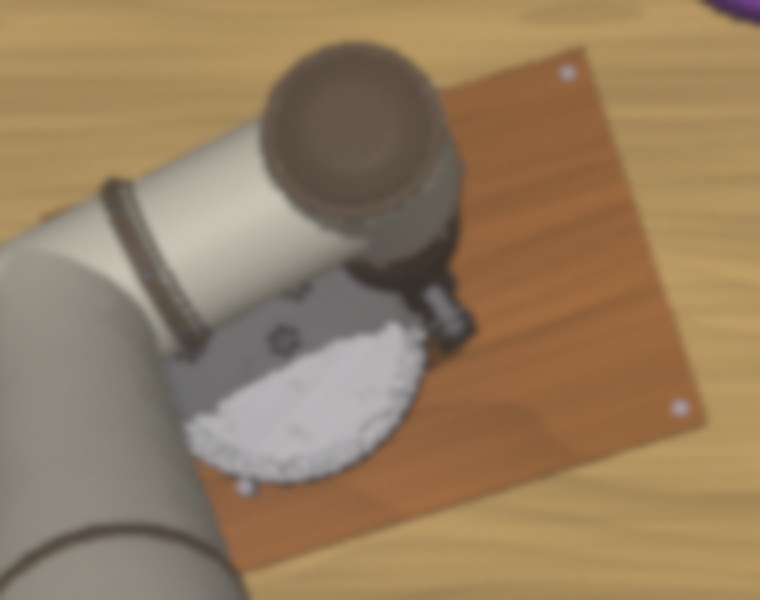

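Force rose sharply to 16 N with the motion stalled, and the rosette is at (284,342), so the tray is probably home. I'll back off straight, rise, and check.

{"op": "servo_tool", "data": {
  "rows": [
    {"x": 0, "y": 0, "z": 0, "turn": 0, "fingers": 7},
    {"x": 0.3, "y": 0, "z": 0, "turn": 0, "fingers": 7},
    {"x": 1, "y": 0, "z": 0, "turn": 0, "fingers": 7},
    {"x": 2, "y": 0, "z": 0, "turn": 0, "fingers": 7},
    {"x": 2, "y": 0, "z": -2, "turn": 0, "fingers": 7},
    {"x": 2, "y": 0, "z": -3, "turn": 0, "fingers": 5},
    {"x": 2.5, "y": 0, "z": -3, "turn": 0, "fingers": 5},
    {"x": 3, "y": 0, "z": -2.5, "turn": 0, "fingers": 5},
    {"x": 4, "y": 0, "z": -2.5, "turn": 0, "fingers": 5},
    {"x": 4, "y": 0, "z": -2.5, "turn": 0, "fingers": 5}
  ]
}}

```text
clock: 7.58
position: [693.8, -48.7, 165.1]
ee_rot: [0.869, -0.494, -0.0, -0.001]
contact_force: [1.2, 1.3, -0.5]
gripper_width: 50.2
```

```bash
python3 -c "
from h import *
delta([556,-289,230],0)
m,_=snap('top','d1',(190,155,380,305),4)
"
```

```text
pos [693.8 -48.7 165.1] yang -149.25 tilt 0.08 F [ 1.2  1.3 -0.5] w 50.2 t 7.58 j [ 0.16  0.55  0.11 -0.   -1.13  0.38]
tool shift cm [13.59 24.12 -6.53] turn -149.25
```

View pics/d1.png

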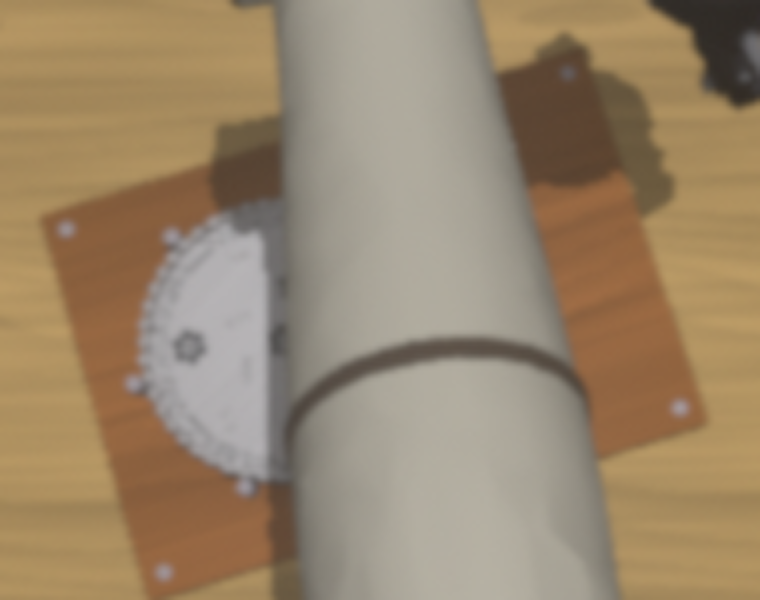

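The tray touches all three pegs: (172,238), (135,384) and (245,487). Now to the punch, turning the jaws across the block's length.

{"op": "servo_tool", "data": {
  "rows": [
    {"x": 1.7, "y": 3.0, "z": -1.6, "turn": 0, "fingers": 5},
    {"x": 1.7, "y": 3.0, "z": -1.6, "turn": 0, "fingers": 5},
    {"x": 1.7, "y": 3.0, "z": -1.6, "turn": 0, "fingers": 5},
    {"x": 1.7, "y": 3.0, "z": -1.6, "turn": 0, "fingers": 5},
    {"x": 1.7, "y": 3.0, "z": 0, "turn": 0, "fingers": 5},
    {"x": 1.7, "y": 3.0, "z": 0, "turn": 0, "fingers": 5},
    {"x": 1.7, "y": 3.0, "z": 0, "turn": 0, "fingers": 5},
    {"x": 1.7, "y": 3.1, "z": 0, "turn": 0, "fingers": 5}
  ]
}}

```text
clock: 8.3
position: [554.6, -288.7, 227.1]
ee_rot: [0.869, -0.495, -0.0, -0.001]
contact_force: [1.1, -0.2, -0.8]
gripper_width: 50.1
```

{"op": "servo_tool", "data": {
  "rows": [
    {"x": 0, "y": 0, "z": 0, "turn": -6.9, "fingers": 5},
    {"x": 0, "y": 0, "z": 0, "turn": -6.9, "fingers": 5},
    {"x": 0, "y": 0, "z": 0, "turn": -6.9, "fingers": 5},
    {"x": 0, "y": 0, "z": 0, "turn": -6.9, "fingers": 5},
    {"x": 0, "y": 0, "z": 0, "turn": -6.9, "fingers": 5},
    {"x": 0, "y": 0, "z": 0, "turn": 0, "fingers": 5}
  ]
}}

```text
clock: 8.8
position: [555.5, -287.6, 226.9]
ee_rot: [0.977, -0.214, -0.0, -0.001]
contact_force: [-0.1, -0.7, -0.4]
gripper_width: 49.8
```

```bash
python3 -c "
from h import *
delta([556,-289,230],245)
m,_=snap('top','d2',(190,155,380,305),4)
m,_=snap('wrist','d2w')
for p in [(556,-289,145),(556,-289,55),(511,-268,55)]: print(proj(m,p))
"
```

```text
pos [ 555.5 -287.6  226.9] yang -114.7 tilt 0.08 F [-0.1 -0.7 -0.4] w 49.8 t 8.8 j [-0.22  0.39  0.   -0.   -1.19  1.36]
tool shift cm [ 0.11  0.1  -0.31] turn 0.3
[319.8 250.1]
[319.4 219.2]
[319.3 274.9]
```

View pics/d2.png

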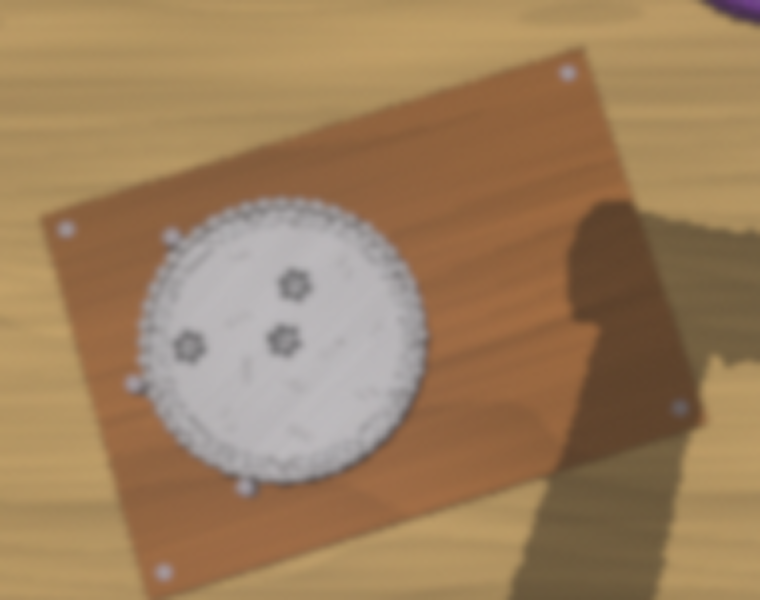

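View pics/d2w.png

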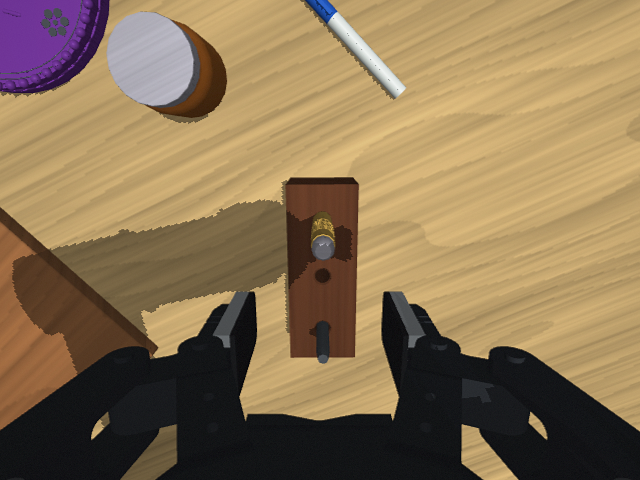

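The wrist view shows the brass punch cap at (322,246), the empty hole at (322,275) and the dark chaser at (323,340). Tray rosettes in the top crop are inner (284,341), middle (295,286) and outer (189,347).

Run:
```python
from h import *
m=arm.camera_model("wrist")
print("cap",onz(m,322.5,246,144),"base",onz(m,322.5,216,57),"h1",onz(m,322.3,275,55),"chbase",onz(m,322.5,325,58))
mt=arm.camera_model("top")
f=lambda x,y:(190+(x+.5)/4-.5,155+(y+.5)/4-.5)
P=[onz(mt,*f(*q),32)[:2] for q in[(284.5,341),(295,286),(189.5,347)]];print(P,[np.linalg.norm(p-P[0]) for p in P])
i=cv2.imread("pics/d2w_full.png");cv2.imwrite("pics/d2c.png",cv2.resize(i[170:370,260:390],None,fx=3,fy=3,interpolation=cv2.INTER_CUBIC))
```

```text
cap [ 557.4 -291.6  144. ] base [ 557.8 -292.8   57. ] h1 [ 509.8 -270.4   55. ] chbase [ 467.4 -250.9   58. ]
[array([546.6, 200.9]), array([581.7, 194.5]), array([543.7, 260.9])] [np.float64(0.0), np.float64(35.67870513345463), np.float64(60.07004245045942)]
```

View pics/d2c.png

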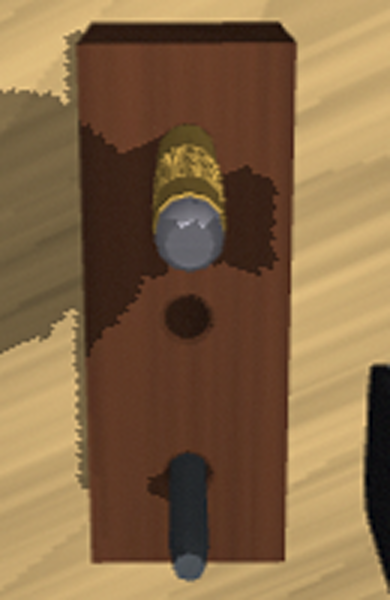

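```bash
python3 -c "
from h import *
delta([557,-290.5,83],245.2)"
```

```text
pos [ 555.5 -287.7  227.1] yang -114.99 tilt 0.06 F [-1.1  0.9 -0.2] w 50.0 t 8.9 j [-0.22  0.39  0.   -0.   -1.19  1.36]
tool shift cm [ 0.26  0.2  14.4 ] turn -0.19
```

{"op": "servo_tool", "data": {
  "rows": [
    {"x": 0.26, "y": 0.2, "z": 1.5, "turn": 0, "fingers": 5},
    {"x": 0, "y": 0, "z": 1.9, "turn": 0, "fingers": 5},
    {"x": 0, "y": 0, "z": 1.9, "turn": 0, "fingers": 5},
    {"x": 0, "y": 0, "z": 1.9, "turn": 0, "fingers": 5},
    {"x": 0, "y": 0, "z": 1.9, "turn": 0, "fingers": 5},
    {"x": 0, "y": 0, "z": 1.9, "turn": 0, "fingers": 5},
    {"x": 0, "y": 0, "z": 1.7, "turn": 0, "fingers": 5},
    {"x": 0, "y": 0, "z": 1.2, "turn": 0, "fingers": 5},
    {"x": 0, "y": 0, "z": 0.5, "turn": 0, "fingers": 5},
    {"x": 0, "y": 0, "z": 0, "turn": 0, "fingers": 5}
  ]
}}

```text
clock: 9.73
position: [556.3, -290.7, 81.9]
ee_rot: [0.976, -0.216, -0.002, -0.0]
contact_force: [0.3, 0.1, 0.2]
gripper_width: 50.1
```

```bash
python3 -c "
from h import *
delta([557,-290.5,83],245.2)
snap('wrist','e1')"
```

```text
pos [ 556.3 -290.7   81.9] yang -114.92 tilt 0.18 F [0.3 0.1 0.2] w 50.1 t 9.73 j [-0.22  0.53 -0.17 -0.   -0.88  1.36]
tool shift cm [ 0.05 -0.05 -0.11] turn -0.12
```

View pics/e1.png

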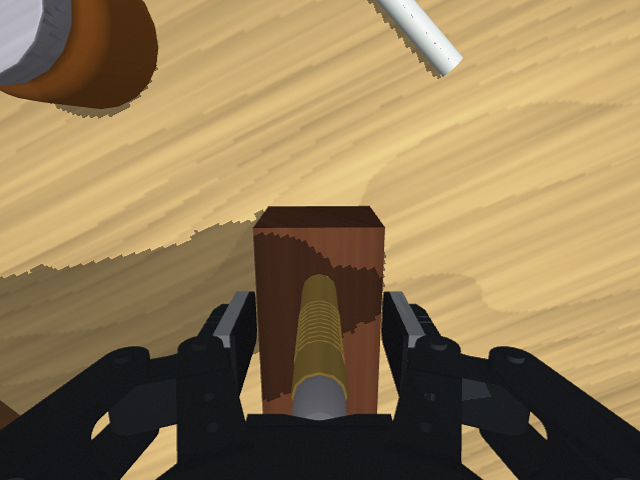

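The punch is midway between the pads (barrel at column 319, pads at 256 and 383). I'll close, then lift 20 mm and then more.

{"op": "servo_tool", "data": {
  "rows": [
    {"x": 0, "y": 0, "z": 0, "turn": 0, "fingers": 1},
    {"x": 0, "y": 0, "z": 0, "turn": 0, "fingers": 1},
    {"x": 0, "y": 0, "z": 0, "turn": 0, "fingers": 1},
    {"x": 0, "y": 0, "z": 0, "turn": 0, "fingers": 1},
    {"x": 0, "y": 0, "z": 0, "turn": 0, "fingers": 1},
    {"x": 0, "y": 0, "z": 0, "turn": 0, "fingers": 1},
    {"x": 0, "y": 0, "z": 0, "turn": 0, "fingers": 1}
  ]
}}

```text
clock: 10.37
position: [557.8, -291.4, 84.7]
ee_rot: [0.977, -0.215, 0.001, 0.0]
contact_force: [-0.5, 1.0, 6.5]
gripper_width: 14.5
```

```bash
python3 -c "
from h import *
delta([557,-290.5,163],245.2)
snap('wrist','e2')"
```

```text
pos [ 557.8 -291.4   84.7] yang -114.81 tilt 0.12 F [-0.5  1.   6.5] w 14.5 t 10.37 j [-0.22  0.52 -0.16  0.   -0.88  1.36]
tool shift cm [-0.09 -0.05 -7.83] turn -0.01
```

View pics/e2.png

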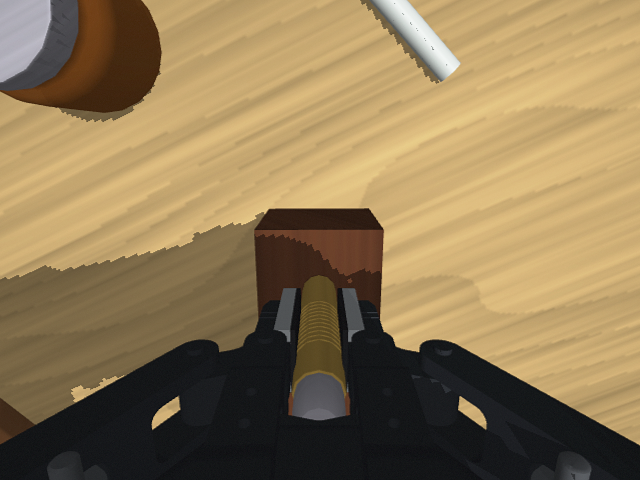

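Gripped at 14.5 mm, seated shoulder reference at TCP z 84.7. Now I'll lift straight up.

{"op": "servo_tool", "data": {
  "rows": [
    {"x": 0, "y": 0, "z": -0.8, "turn": 0, "fingers": 1},
    {"x": 0, "y": 0, "z": -1.2, "turn": 0, "fingers": 1},
    {"x": 0, "y": 0, "z": -1.5, "turn": 0, "fingers": 1},
    {"x": 0, "y": 0, "z": -1.5, "turn": 0, "fingers": 1},
    {"x": 0, "y": 0, "z": -1.5, "turn": 0, "fingers": 1},
    {"x": 0, "y": 0, "z": -1.5, "turn": 0, "fingers": 1},
    {"x": 0, "y": 0, "z": -1.5, "turn": 0, "fingers": 1},
    {"x": 0, "y": 0, "z": -1.0, "turn": 0, "fingers": 1},
    {"x": 0, "y": 0, "z": -0.5, "turn": 0, "fingers": 1}
  ]
}}

```text
clock: 11.17
position: [557.4, -291.2, 194.9]
ee_rot: [0.977, -0.215, 0.001, -0.0]
contact_force: [0.0, -0.3, -1.5]
gripper_width: 14.7
```

```bash
python3 -c "
from h import *
delta([546.6,200.9,190],245.2)
snap('wrist','e3')
m,_=snap('scene','e3s',(110,180,290,400),3)
s=arm.read_state()['position'];print(proj(m,s-[0,0,69.7]),proj(m,s-[0,0,29.7]))"
```

```text
pos [ 557.4 -291.2  194.9] yang -114.83 tilt 0.1 F [ 0.  -0.3 -1.5] w 14.7 t 11.17 j [-0.22  0.42 -0.04 -0.   -1.12  1.36]
tool shift cm [-21.65 -44.21   0.47] turn -0.03
[190.5 322. ] [187.4 308. ]
```

View pics/e3.png

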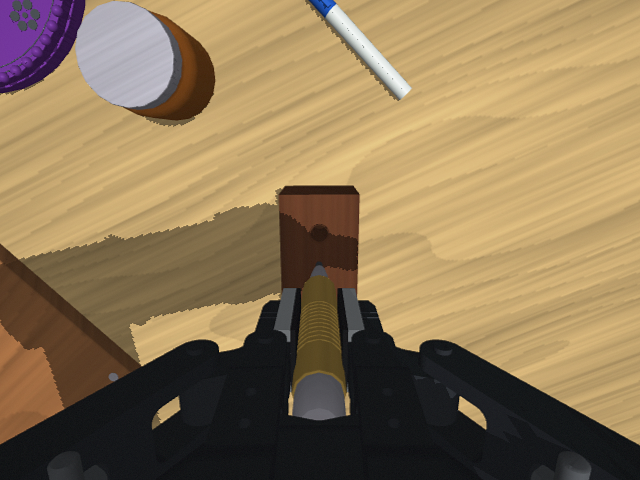

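View pics/e3s.png

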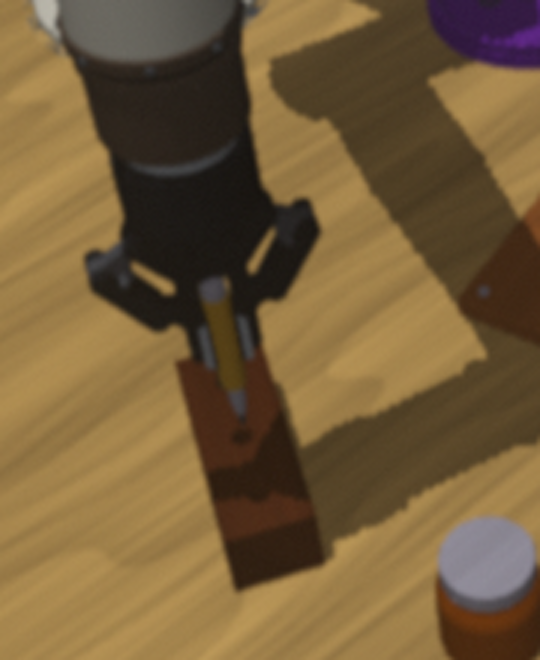

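The punch is held upright, with its tip at wrist (319,266) and scene crop (242,424), matching the prediction of (241,426). Now I'll carry it to above the tray centre.

{"op": "servo_tool", "data": {
  "rows": [
    {"x": -1.66, "y": -3.4, "z": 0, "turn": 0, "fingers": 1},
    {"x": -1.66, "y": -3.4, "z": 0, "turn": 0, "fingers": 1},
    {"x": -1.66, "y": -3.4, "z": 0, "turn": 0, "fingers": 1},
    {"x": -1.66, "y": -3.4, "z": 0, "turn": 0, "fingers": 1},
    {"x": -1.66, "y": -3.4, "z": 0, "turn": 0, "fingers": 1},
    {"x": -1.66, "y": -3.4, "z": 0, "turn": 0, "fingers": 1},
    {"x": -1.66, "y": -3.4, "z": 0, "turn": 0, "fingers": 1},
    {"x": -1.66, "y": -3.4, "z": 0, "turn": 0, "fingers": 1},
    {"x": -1.66, "y": -3.4, "z": 0, "turn": 0, "fingers": 1},
    {"x": -1.66, "y": -3.4, "z": 0, "turn": 0, "fingers": 1}
  ]
}}

```text
clock: 12.1
position: [548.0, 88.8, 192.3]
ee_rot: [0.977, -0.215, -0.001, 0.001]
contact_force: [0.1, 0.2, -1.7]
gripper_width: 14.5
```

{"op": "servo_tool", "data": {
  "rows": [
    {"x": -1.66, "y": -3.4, "z": 0, "turn": 0, "fingers": 1},
    {"x": -1.66, "y": -3.4, "z": 0, "turn": 0, "fingers": 1},
    {"x": -1.66, "y": -3.4, "z": 1, "turn": 0, "fingers": 1},
    {"x": 0, "y": 0, "z": 1.5, "turn": 0, "fingers": 1},
    {"x": 0, "y": 0, "z": 2, "turn": 0, "fingers": 1},
    {"x": 0, "y": 0, "z": 2, "turn": 0, "fingers": 1},
    {"x": 0, "y": 0, "z": 1, "turn": 0, "fingers": 1},
    {"x": 0, "y": 0, "z": 0, "turn": 0, "fingers": 1},
    {"x": 0, "y": 0, "z": 0, "turn": 0, "fingers": 1}
  ]
}}

```text
clock: 12.85
position: [546.7, 200.2, 117.9]
ee_rot: [0.977, -0.215, -0.0, 0.001]
contact_force: [0.3, 0.5, -0.4]
gripper_width: 14.4
```

```bash
python3 -c "
from h import *
delta([546.6,200.9,112],245.2)
m,_=snap('wrist','f1')
print(proj(m,[546.6,200.9,32]),proj(m,[581.7,194.5,32]),proj(m,[543.7,260.9,32]))
s=arm.read_state()['position'];print('tip',proj(m,s-[0,0,69.7]))
m,_=snap('scene','f1s',(270,140,450,320),3.3)"
```

```text
pos [546.7 200.2 117.9] yang -114.83 tilt 0.1 F [ 0.3  0.5 -0.4] w 14.4 t 12.85 j [ 0.63  0.42 -0.25  0.   -0.9   0.51]
tool shift cm [-0.04 -0.06  0.59] turn -0.03
[316.9 250.4] [301.9 195.2] [234.1 292. ]
tip [316.8 257.6]
```

View pics/f1.png

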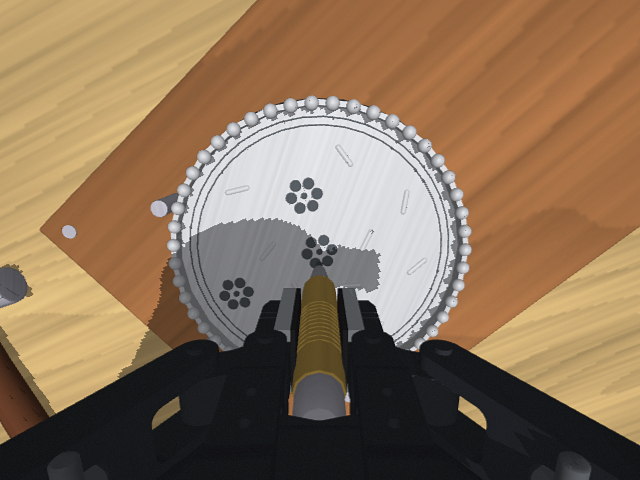

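View pics/f1s.png

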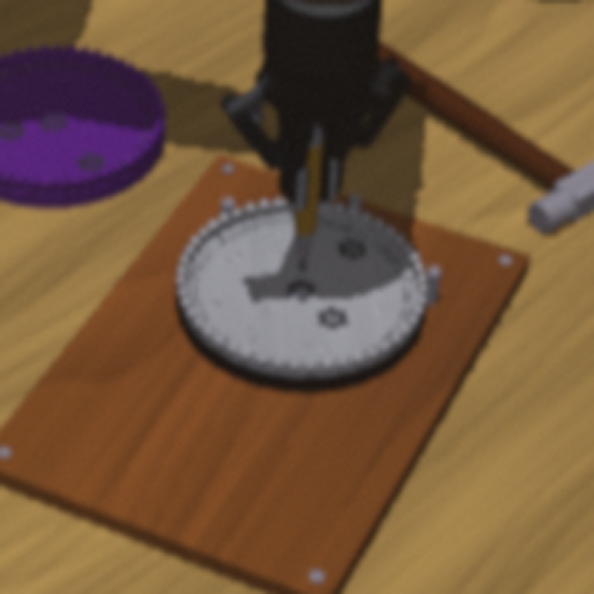

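```bash
python3 -c "
import cv2
i=cv2.imread('pics/f1_full.png');cv2.imwrite('pics/f1c.png',cv2.resize(i[215:305,270:370],None,fx=6,fy=6,interpolation=cv2.INTER_CUBIC))
i=cv2.imread('pics/f1s_full.png');cv2.imwrite('pics/f1sc.png',cv2.resize(i[185:245,330:400],None,fx=8,fy=8,interpolation=cv2.INTER_CUBIC))"
```

```text
(no output)
```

View pics/f1c.png

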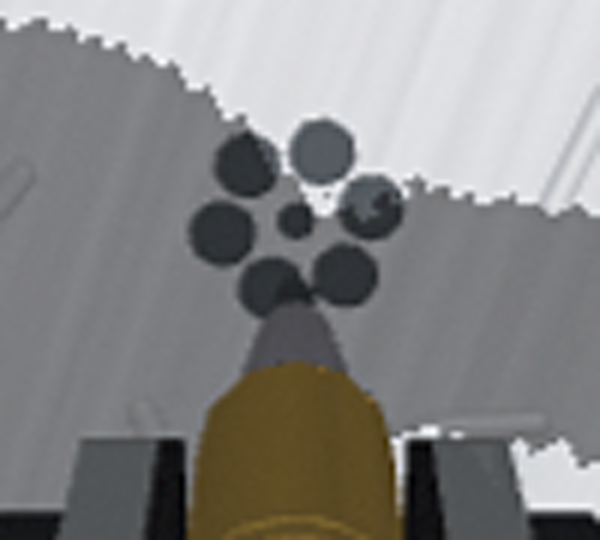

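View pics/f1sc.png

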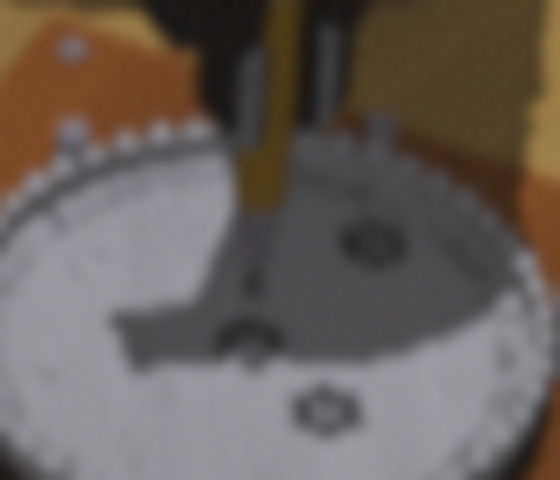

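The rosette dot is at wrist (319.3,251.6), with the point just below it at about (319.5,261). I'll descend until the tip is nearly touching so parallax drops out.

{"op": "servo_tool", "data": {
  "rows": [
    {"x": 0, "y": 0, "z": 0.4, "turn": 0, "fingers": 1},
    {"x": 0, "y": 0, "z": 0.4, "turn": 0, "fingers": 1},
    {"x": 0, "y": 0, "z": 0.4, "turn": 0, "fingers": 1},
    {"x": 0, "y": 0, "z": 0.1, "turn": 0, "fingers": 1},
    {"x": 0, "y": 0, "z": 0, "turn": 0, "fingers": 1},
    {"x": 0, "y": 0, "z": 0, "turn": 0, "fingers": 1}
  ]
}}

```text
clock: 13.45
position: [546.8, 200.6, 105.4]
ee_rot: [0.977, -0.215, -0.0, 0.0]
contact_force: [-0.4, 0.2, -0.8]
gripper_width: 14.5
```

```bash
cat >> h.py <<'E'
def look(f):
    m,_=snap('wrist',f,(270,215,370,305),6)
    s=arm.read_state()['position'];print('TCP',s.round(1),'F',arm.read_state()['contact_force'].round(1))
    print('pred tip',proj(m,s-[0,0,69.7]),'1mm tool x,y px:')
    M=R.from_quat(arm.read_state()["ee_rot"]).as_matrix();p=s-[0,0,69.7]
    print(proj(m,p+M[:,0]*10)-proj(m,p),proj(m,p+M[:,1]*10)-proj(m,p),"per 10mm")
    ms,_=snap('scene',f+'s',(330,185,400,245),8)
    print('scene pred tip crop',(proj(ms,p)-[330,185]+.5)*8-.5)
E
python3 -c "
from h import *
look('f2')"
```

```text
TCP [546.9 200.7 105.6] F [ 0.6 -0.3 -0.8]
pred tip [317.8 257.9] 1mm tool x,y px:
[  0.  -16.5] [17.2  0. ] per 10mm
scene pred tip crop [250.7 333.1]
```

View pics/f2.png

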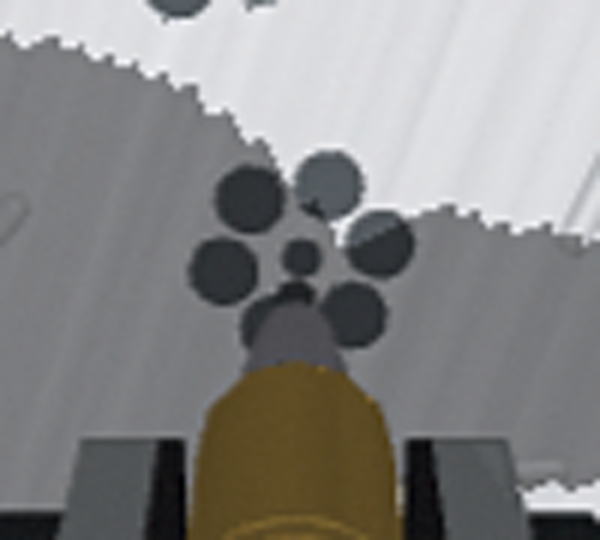

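View pics/f2s.png

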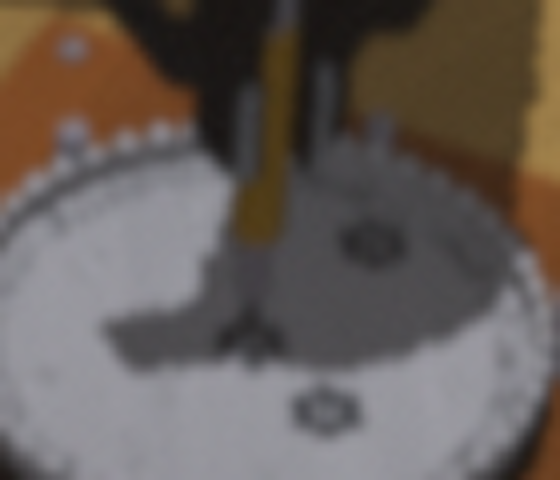

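The point's dark tip is at crop (297,282) and the dot at (301,258), so the tip is short by about 2 mm along tool x. I'll correct, then come down onto the surface lightly.

{"op": "servo_tool", "data": {
  "rows": [
    {"x": 0.17, "y": 0.04, "z": 0, "turn": 0, "fingers": 1},
    {"x": 0, "y": 0, "z": 0.15, "turn": 0, "fingers": 1},
    {"x": 0, "y": 0, "z": 0.15, "turn": 0, "fingers": 1},
    {"x": 0, "y": 0, "z": 0, "turn": 0, "fingers": 1},
    {"x": 0, "y": 0, "z": 0, "turn": 0, "fingers": 1}
  ]
}}

```text
clock: 13.97
position: [548.1, 199.4, 102.3]
ee_rot: [0.977, -0.215, -0.0, 0.0]
contact_force: [0.4, -0.6, -0.5]
gripper_width: 14.5
```

```bash
python3 -c "
from h import *
look('f3')"
```

```text
TCP [548.2 199.5 102.4] F [-0.9 -0.4 -0.4]
pred tip [317.8 257.9] 1mm tool x,y px:
[  0.  -16.6] [17.2 -0.1] per 10mm
scene pred tip crop [250.7 345.1]
```

View pics/f3.png

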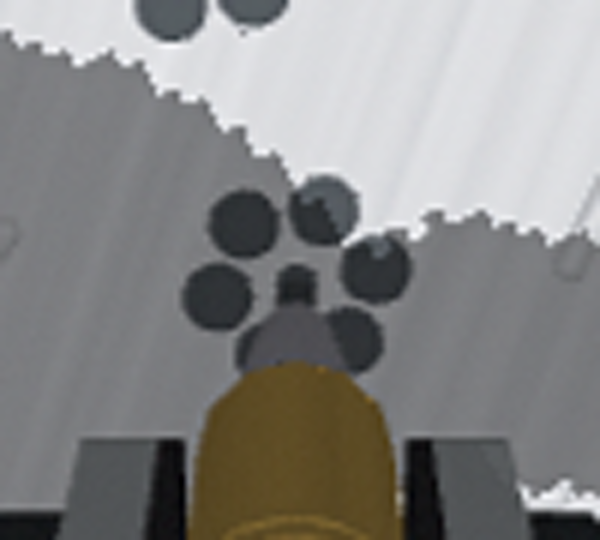

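View pics/f3s.png

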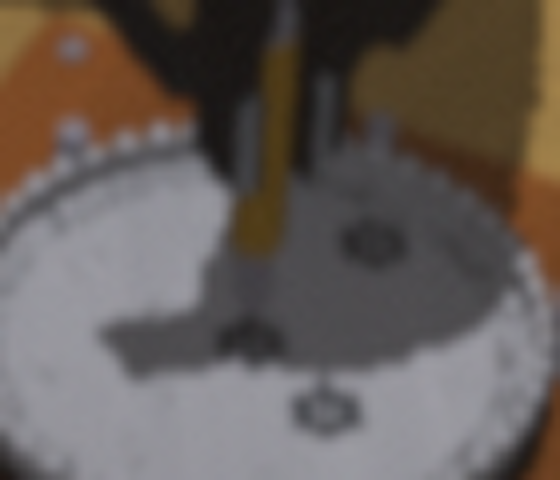

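Petal pairs put the dot at crop (297,282), with the point merged over it. The scene agrees: predicted tip (251,345), rosette (251,343). I'll press with the force as a gauge (about 8 N at 5 mm).

{"op": "servo_tool", "data": {
  "rows": [
    {"x": 0.05, "y": 0, "z": 0.1, "turn": 0, "fingers": 1},
    {"x": 0, "y": 0, "z": 0.1, "turn": 0, "fingers": 1},
    {"x": 0, "y": 0, "z": 0.1, "turn": 0, "fingers": 1},
    {"x": 0, "y": 0, "z": 0.1, "turn": 0, "fingers": 1},
    {"x": 0, "y": 0, "z": 0.05, "turn": 0, "fingers": 1},
    {"x": 0, "y": 0, "z": 0, "turn": 0, "fingers": 1}
  ]
}}

```text
clock: 14.57
position: [548.9, 199.4, 98.5]
ee_rot: [0.977, -0.215, 0.0, -0.0]
contact_force: [-1.0, -0.7, 4.4]
gripper_width: 14.5
```

{"op": "servo_tool", "data": {
  "rows": [
    {"x": 0, "y": 0, "z": 0.1, "turn": 0, "fingers": 1},
    {"x": 0, "y": 0, "z": 0.1, "turn": 0, "fingers": 1},
    {"x": 0, "y": 0, "z": 0.1, "turn": 0, "fingers": 1},
    {"x": 0, "y": 0, "z": 0, "turn": 0, "fingers": 1},
    {"x": 0, "y": 0, "z": 0, "turn": 0, "fingers": 1},
    {"x": 0, "y": 0, "z": 0, "turn": 0, "fingers": 1}
  ]
}}

```text
clock: 15.07
position: [549.0, 199.5, 95.9]
ee_rot: [0.977, -0.215, 0.001, -0.0]
contact_force: [-1.4, -0.2, 7.6]
gripper_width: 14.4
```

```bash
python3 -c "
from h import *
look('f4')"
```

```text
TCP [549.  199.4  95.9] F [-2.1 -0.2  7.1]
pred tip [318.1 258. ] 1mm tool x,y px:
[  0.  -16.5] [17.2  0. ] per 10mm
scene pred tip crop [251.5 362.7]
```

View pics/f4.png

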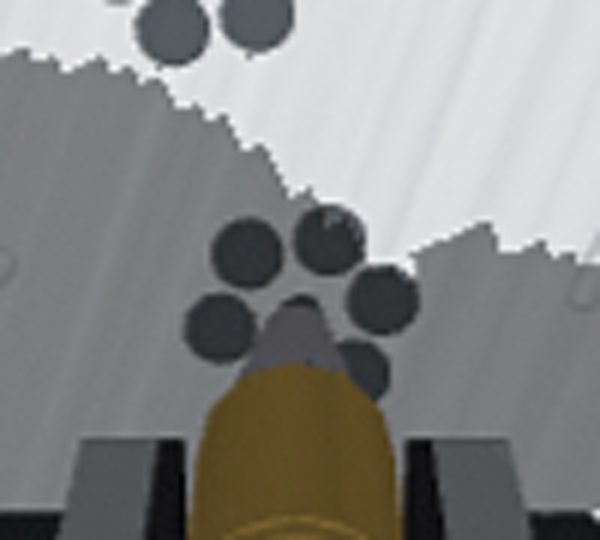

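Net force is about 8 N and travel about 5 mm. I'll add a touch more with a hold for margin, then retract and go to the middle rosette.

{"op": "servo_tool", "data": {
  "rows": [
    {"x": 0, "y": 0, "z": 0.05, "turn": 0, "fingers": 1},
    {"x": 0, "y": 0, "z": 0, "turn": 0, "fingers": 1},
    {"x": 0, "y": 0, "z": 0, "turn": 0, "fingers": 1}
  ]
}}

```text
clock: 15.42
position: [549.1, 199.4, 95.5]
ee_rot: [0.977, -0.215, 0.001, -0.0]
contact_force: [-1.0, -1.4, 7.2]
gripper_width: 14.6
```

{"op": "servo_tool", "data": {
  "rows": [
    {"x": 0, "y": 0, "z": -0.4, "turn": 0, "fingers": 1},
    {"x": 0, "y": 0, "z": -0.4, "turn": 0, "fingers": 1},
    {"x": 0, "y": 0, "z": -0.4, "turn": 0, "fingers": 1},
    {"x": 0, "y": 0, "z": 0, "turn": 0, "fingers": 1}
  ]
}}

```text
clock: 15.75
position: [548.6, 199.4, 106.6]
ee_rot: [0.977, -0.215, 0.0, -0.0]
contact_force: [-0.2, -0.2, -0.4]
gripper_width: 14.5
```

```bash
python3 -c "
from h import *
look('g1')
m=arm.camera_model('wrist')
delta([549+35.1,199.5-6.4,104])"
cp pics/g1_full.png pics/g1f.png
```

```text
TCP [548.5 199.3 106.2] F [-0.8  0.6 -1.2]
pred tip [318.4 257.9] 1mm tool x,y px:
[  0.  -16.5] [17.1  0. ] per 10mm
scene pred tip crop [251.5 336.3]
pos [548.3 199.2 105.9] yang -114.84 tilt 0.05 F [ 0.2 -0.5 -1.3] w 14.5 t 15.85 j [ 0.63  0.43 -0.26 -0.   -0.88  0.51]
tool shift cm [ 3.5  -0.95  0.19] turn None
```

View pics/g1f.png

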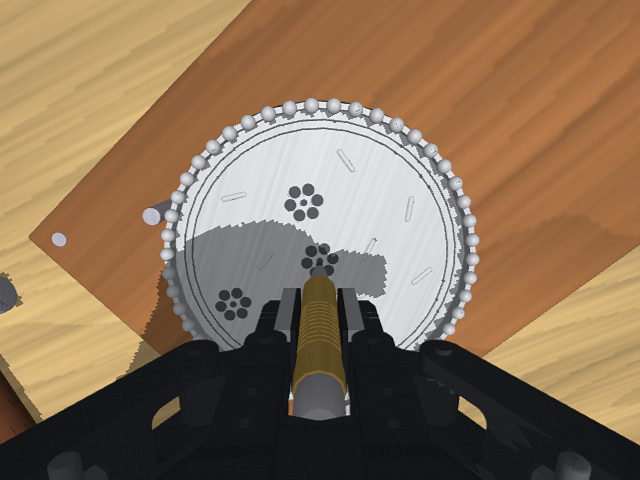

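Inner dot is at (319.5,262), middle at (304,203) and outer at (233,304). I'll get the relative shift from this picture.

```bash
python3 -c "
from h import *
m=arm.camera_model('wrist')
a,b,c=[onz(m,*q,32) for q in [(319.5,262),(304,203),(233.3,304)]]
print(b-a,np.linalg.norm(b-a),c-a,np.linalg.norm(c-a))
M=R.from_quat(arm.read_state()['ee_rot']).as_matrix()
print((M.T@(b-a)).round(1),(M.T@(c-a)).round(1))"
```

```text
[35.9 -6.9  0. ] 36.55707865790163 [-2.3 59.4  0. ] 59.44451194181004
[35.5 -8.8 -0. ] [-27.  -52.9  -0. ]
```

{"op": "servo_tool", "data": {
  "rows": [
    {"x": 0.9, "y": -0.23, "z": 0, "turn": 0, "fingers": 1},
    {"x": 0.9, "y": -0.23, "z": 0, "turn": 0, "fingers": 1},
    {"x": 0.9, "y": -0.23, "z": 0, "turn": 0, "fingers": 1},
    {"x": 0.8, "y": -0.22, "z": 0, "turn": 0, "fingers": 1},
    {"x": 0, "y": 0, "z": 0.2, "turn": 0, "fingers": 1},
    {"x": 0, "y": 0, "z": 0.1, "turn": 0, "fingers": 1},
    {"x": 0, "y": 0, "z": 0, "turn": 0, "fingers": 1},
    {"x": 0, "y": 0, "z": 0, "turn": 0, "fingers": 1}
  ]
}}

```text
clock: 16.52
position: [583.8, 192.7, 103.2]
ee_rot: [0.977, -0.215, -0.0, 0.0]
contact_force: [0.2, 0.3, -0.9]
gripper_width: 14.1
```

```bash
python3 -c "
from h import *
look('g2')"
```

```text
TCP [583.9 192.8 103.4] F [-0.1 -1.  -1. ]
pred tip [317.7 257.9] 1mm tool x,y px:
[  0.  -16.6] [17.2  0. ] per 10mm
scene pred tip crop [327.5 411.5]
```

View pics/g2.png

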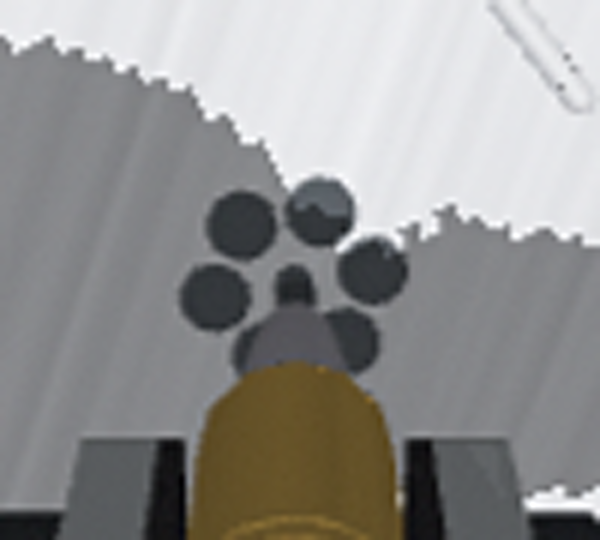

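View pics/g2s.png

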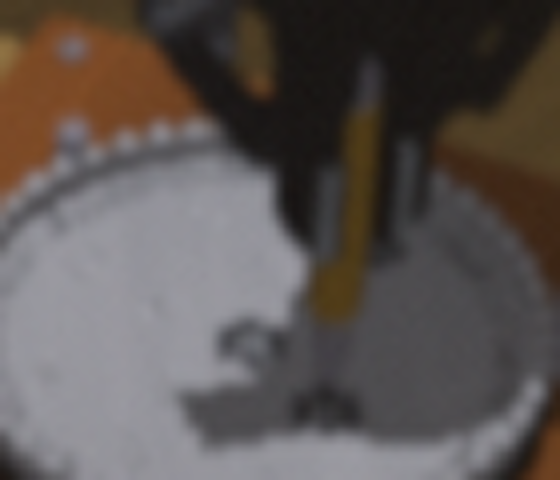

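The view is the same as for the inner one: dot at (295,283) under the point. Pressing.

{"op": "servo_tool", "data": {
  "rows": [
    {"x": 0.06, "y": 0, "z": 0.12, "turn": 0, "fingers": 1},
    {"x": 0, "y": 0, "z": 0.12, "turn": 0, "fingers": 1},
    {"x": 0, "y": 0, "z": 0.12, "turn": 0, "fingers": 1},
    {"x": 0, "y": 0, "z": 0.12, "turn": 0, "fingers": 1},
    {"x": 0, "y": 0, "z": 0.12, "turn": 0, "fingers": 1},
    {"x": 0, "y": 0, "z": 0.12, "turn": 0, "fingers": 1},
    {"x": 0, "y": 0, "z": 0.08, "turn": 0, "fingers": 1},
    {"x": 0, "y": 0, "z": 0, "turn": 0, "fingers": 1},
    {"x": 0, "y": 0, "z": 0, "turn": 0, "fingers": 1},
    {"x": 0, "y": 0, "z": 0, "turn": 0, "fingers": 1}
  ]
}}

```text
clock: 17.45
position: [585.2, 192.7, 96.6]
ee_rot: [0.977, -0.215, 0.001, -0.0]
contact_force: [-1.6, -0.4, 6.4]
gripper_width: 14.6
```

```bash
python3 -c "
from h import *
look('g3')"
```

```text
TCP [585.2 192.8  96.6] F [-1.4 -1.1  6.8]
pred tip [318.1 258. ] 1mm tool x,y px:
[  0.  -16.5] [17.2  0. ] per 10mm
scene pred tip crop [329.1 430.7]
```

View pics/g3.png

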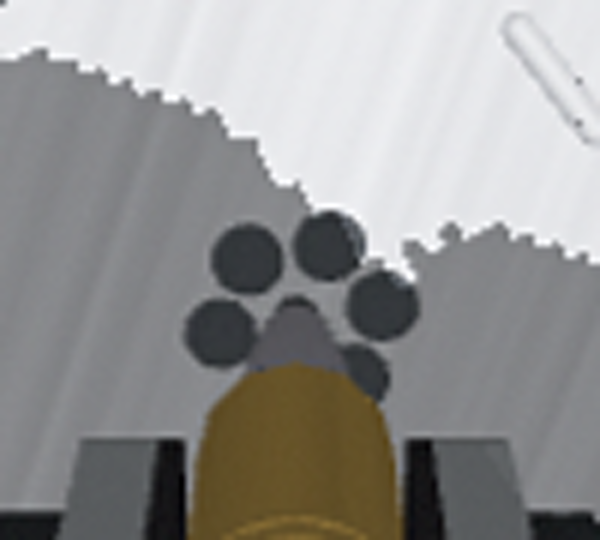

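{"op": "servo_tool", "data": {
  "rows": [
    {"x": -0.03, "y": 0, "z": 0.1, "turn": 0, "fingers": 1},
    {"x": 0, "y": 0, "z": 0.05, "turn": 0, "fingers": 1},
    {"x": 0, "y": 0, "z": 0, "turn": 0, "fingers": 1},
    {"x": 0, "y": 0, "z": 0, "turn": 0, "fingers": 1},
    {"x": 0, "y": 0, "z": 0, "turn": 0, "fingers": 1},
    {"x": 0, "y": 0, "z": 0, "turn": 0, "fingers": 1}
  ]
}}

```text
clock: 18.05
position: [585.2, 192.8, 95.5]
ee_rot: [0.977, -0.215, 0.001, -0.0]
contact_force: [-1.9, -0.1, 7.2]
gripper_width: 14.6
```

```bash
python3 -c "
from h import *
print(arm.read_state()['contact_force'],arm.read_state()['position'])"
```

```text
[-1.87822065 -0.13883982  7.17648578] [585.15261071 192.8227044   95.5054087 ]
```

{"op": "servo_tool", "data": {
  "rows": [
    {"x": 0, "y": 0, "z": 0.06, "turn": 0, "fingers": 1},
    {"x": 0, "y": 0, "z": 0, "turn": 0, "fingers": 1},
    {"x": 0, "y": 0, "z": 0, "turn": 0, "fingers": 1}
  ]
}}

```text
clock: 18.3
position: [585.2, 192.8, 95.0]
ee_rot: [0.977, -0.215, 0.001, -0.0]
contact_force: [-2.2, -0.5, 7.7]
gripper_width: 14.4
```

{"op": "servo_tool", "data": {
  "rows": [
    {"x": 0, "y": 0, "z": -0.4, "turn": 0, "fingers": 1},
    {"x": 0, "y": 0, "z": -0.4, "turn": 0, "fingers": 1},
    {"x": 0, "y": 0, "z": -0.4, "turn": 0, "fingers": 1},
    {"x": 0, "y": 0, "z": 0, "turn": 0, "fingers": 1},
    {"x": 0, "y": 0, "z": 0, "turn": 0, "fingers": 1}
  ]
}}

```text
clock: 18.72
position: [584.2, 192.7, 104.9]
ee_rot: [0.977, -0.215, -0.0, 0.0]
contact_force: [-0.2, 0.3, -0.5]
gripper_width: 14.6
```

```bash
python3 -c "
from h import *
delta([546.2,259.5,105])
snap('wrist','g4')"
```

```text
pos [584.2 192.7 104.9] yang -114.84 tilt 0.04 F [-0.2  0.3 -0.5] w 14.6 t 18.72 j [ 0.58  0.48 -0.18 -0.   -0.91  0.56]
tool shift cm [-6.26 -4.47 -0.01] turn None
```

View pics/g4.png

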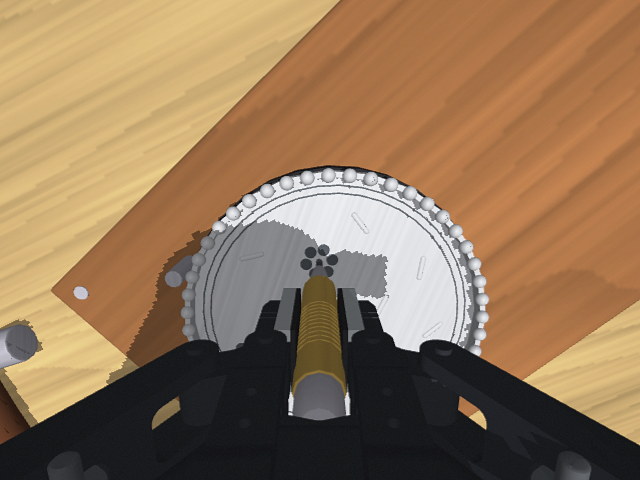

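{"op": "servo_tool", "data": {
  "rows": [
    {"x": -1.25, "y": -0.89, "z": 0, "turn": 0, "fingers": 1},
    {"x": -1.25, "y": -0.89, "z": 0, "turn": 0, "fingers": 1},
    {"x": -1.25, "y": -0.89, "z": 0, "turn": 0, "fingers": 1},
    {"x": -1.25, "y": -0.89, "z": 0, "turn": 0, "fingers": 1},
    {"x": -1.25, "y": -0.89, "z": 0, "turn": 0, "fingers": 1},
    {"x": 0, "y": 0, "z": 0.15, "turn": 0, "fingers": 1},
    {"x": 0, "y": 0, "z": 0, "turn": 0, "fingers": 1},
    {"x": 0, "y": 0, "z": 0, "turn": 0, "fingers": 1}
  ]
}}

```text
clock: 19.43
position: [546.3, 258.9, 103.3]
ee_rot: [0.977, -0.215, -0.0, 0.0]
contact_force: [0.1, -0.2, -0.2]
gripper_width: 14.7
```

```bash
python3 -c "
from h import *
look('h1')"
```

```text
TCP [546.5 258.7 103.4] F [-0.3  0.7 -2.2]
pred tip [318.1 257.5] 1mm tool x,y px:
[  0.  -16.6] [17.2 -0.1] per 10mm
scene pred tip crop [376.3 245.1]
```

View pics/h1.png

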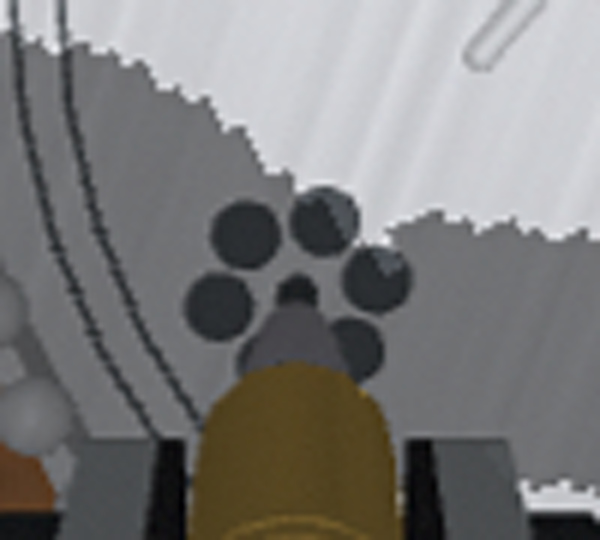

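View pics/h1s.png

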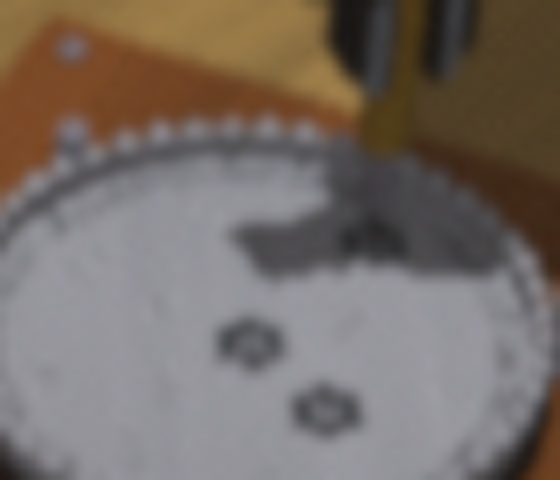

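The dot (296,293) is under the point. Pressing the outer one.

{"op": "servo_tool", "data": {
  "rows": [
    {"x": 0, "y": 0, "z": 0.12, "turn": 0, "fingers": 1},
    {"x": 0, "y": 0, "z": 0.12, "turn": 0, "fingers": 1},
    {"x": 0, "y": 0, "z": 0.12, "turn": 0, "fingers": 1},
    {"x": 0, "y": 0, "z": 0.12, "turn": 0, "fingers": 1},
    {"x": 0, "y": 0, "z": 0.12, "turn": 0, "fingers": 1},
    {"x": 0, "y": 0, "z": 0.12, "turn": 0, "fingers": 1},
    {"x": 0, "y": 0, "z": 0.12, "turn": 0, "fingers": 1},
    {"x": 0, "y": 0, "z": 0.1, "turn": 0, "fingers": 1},
    {"x": 0, "y": 0, "z": 0, "turn": 0, "fingers": 1},
    {"x": 0, "y": 0, "z": 0, "turn": 0, "fingers": 1}
  ]
}}

```text
clock: 20.37
position: [546.9, 259.3, 95.7]
ee_rot: [0.977, -0.215, 0.001, -0.0]
contact_force: [-1.1, -0.5, 7.8]
gripper_width: 14.8
```

```bash
python3 -c "
from h import *
look('h2')"
```

```text
TCP [546.9 259.2  95.8] F [-2.  -2.3  7. ]
pred tip [318.1 258.1] 1mm tool x,y px:
[ -0.1 -16.6] [17.1 -0.1] per 10mm
scene pred tip crop [377.1 264.3]
```

View pics/h2.png

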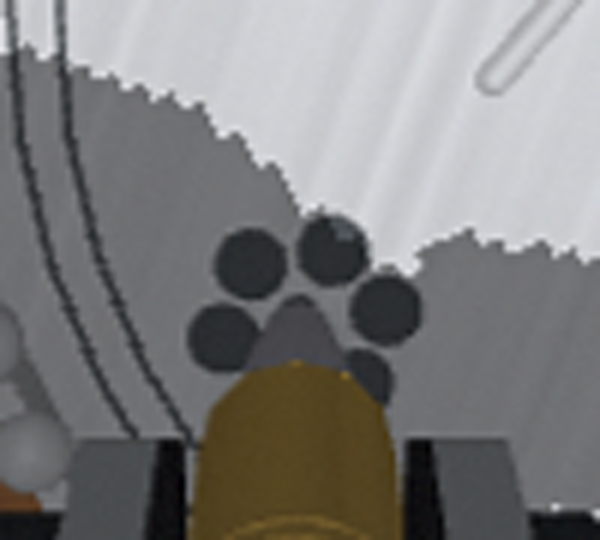

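{"op": "servo_tool", "data": {
  "rows": [
    {"x": 0, "y": 0, "z": 0.07, "turn": 0, "fingers": 1},
    {"x": 0, "y": 0, "z": 0, "turn": 0, "fingers": 1},
    {"x": 0, "y": 0, "z": 0, "turn": 0, "fingers": 1},
    {"x": 0, "y": 0, "z": 0, "turn": 0, "fingers": 1}
  ]
}}

```text
clock: 20.8
position: [546.9, 259.2, 95.2]
ee_rot: [0.977, -0.215, 0.001, -0.0]
contact_force: [-2.2, -1.8, 7.2]
gripper_width: 14.6
```

{"op": "servo_tool", "data": {
  "rows": [
    {"x": 0, "y": 0, "z": -0.4, "turn": 0, "fingers": 1},
    {"x": 0, "y": 0, "z": -0.5, "turn": 0, "fingers": 1},
    {"x": 0, "y": 0, "z": -1.5, "turn": 0, "fingers": 1},
    {"x": 0, "y": 0, "z": -2.5, "turn": 0, "fingers": 1},
    {"x": 0, "y": 0, "z": -2.5, "turn": 0, "fingers": 1},
    {"x": 0, "y": 0, "z": -2, "turn": 0, "fingers": 1},
    {"x": 0, "y": 0, "z": 0, "turn": 0, "fingers": 1}
  ]
}}

```text
clock: 21.38
position: [548.6, 261.0, 192.2]
ee_rot: [0.977, -0.215, 0.003, -0.003]
contact_force: [0.1, 0.3, -0.1]
gripper_width: 14.8
```

```bash
python3 -c "
from h import *
delta([557.6,-291.3,190],245.17)"
```

```text
pos [548.6 261.  192.2] yang -114.78 tilt 0.53 F [ 0.1  0.3 -0.1] w 14.8 t 21.38 j [ 0.71  0.38 -0.1   0.   -1.08  0.43]
tool shift cm [23.97 49.77 -0.06] turn 0.05
```

Back to the block.

{"op": "servo_tool", "data": {
  "rows": [
    {"x": 1.6, "y": 3.32, "z": 0, "turn": 0, "fingers": 1},
    {"x": 1.6, "y": 3.32, "z": 0, "turn": 0, "fingers": 1},
    {"x": 1.6, "y": 3.32, "z": 0, "turn": 0, "fingers": 1},
    {"x": 1.6, "y": 3.32, "z": 0, "turn": 0, "fingers": 1},
    {"x": 1.6, "y": 3.32, "z": 0, "turn": 0, "fingers": 1},
    {"x": 1.6, "y": 3.32, "z": 0, "turn": 0, "fingers": 1},
    {"x": 1.6, "y": 3.32, "z": 0, "turn": 0, "fingers": 1},
    {"x": 1.6, "y": 3.32, "z": 0, "turn": 0, "fingers": 1},
    {"x": 1.6, "y": 3.32, "z": 0, "turn": 0, "fingers": 1},
    {"x": 1.6, "y": 3.32, "z": 0, "turn": 0, "fingers": 1}
  ]
}}

```text
clock: 22.22
position: [551.4, -110.4, 186.4]
ee_rot: [0.977, -0.215, -0.001, -0.0]
contact_force: [-0.1, 1.0, -1.5]
gripper_width: 14.5
```

{"op": "servo_tool", "data": {
  "rows": [
    {"x": 1.6, "y": 3.32, "z": 0, "turn": 0, "fingers": 1},
    {"x": 1.6, "y": 3.32, "z": 0, "turn": 0, "fingers": 1},
    {"x": 1.6, "y": 3.32, "z": 0, "turn": 0, "fingers": 1},
    {"x": 1.6, "y": 3.32, "z": 0, "turn": 0, "fingers": 1},
    {"x": 1.57, "y": 3.29, "z": 0, "turn": 0, "fingers": 1},
    {"x": 0, "y": 0, "z": 0, "turn": 0, "fingers": 1},
    {"x": 0, "y": 0, "z": 0, "turn": 0, "fingers": 1}
  ]
}}

```text
clock: 22.8
position: [554.1, -294.4, 185.5]
ee_rot: [0.976, -0.217, -0.001, -0.001]
contact_force: [0.3, 0.4, -1.6]
gripper_width: 14.7
```

```bash
python3 -c "
from h import *
delta([557.6,-291.3,130],245.17)
snap('wrist','i1')
snap('top','i1t')
i=cv2.imread('pics/i1_full.png');cv2.imwrite('pics/i1c.png',cv2.resize(i[170:320,250:390],None,fx=4,fy=4,interpolation=cv2.INTER_CUBIC))"
```

```text
pos [ 554.1 -294.4  185.5] yang -115.06 tilt 0.16 F [ 0.3  0.4 -1.6] w 14.7 t 22.8 j [-0.23  0.42 -0.05 -0.   -1.1   1.37]
tool shift cm [ 0.2  -0.42  5.55] turn -0.23
```

View pics/i1c.png

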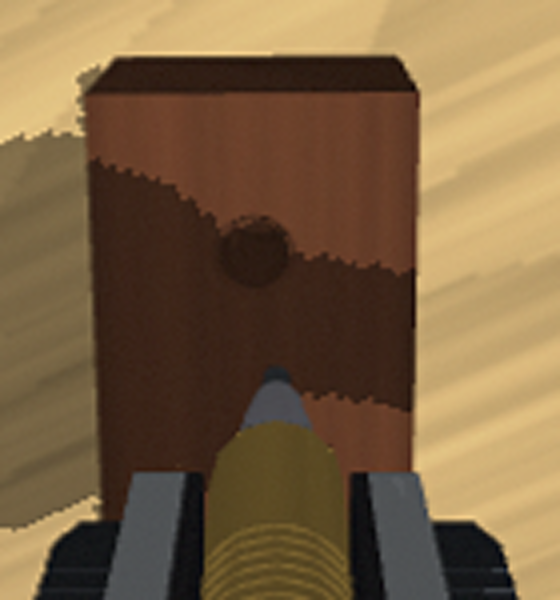

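View pics/i1t.png

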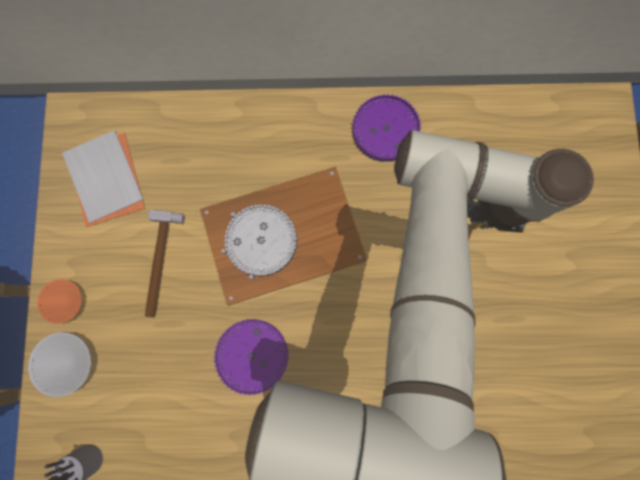

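The tray is still home at top (261,240). The hole is at crop (256,252) and the tip at (278,368), so I'll apply the computed correction and descend to just above the block.

{"op": "servo_tool", "data": {
  "rows": [
    {"x": 0.2, "y": -0.42, "z": 1, "turn": -0.2, "fingers": 1},
    {"x": 0, "y": 0, "z": 1.5, "turn": 0, "fingers": 1},
    {"x": 0, "y": 0, "z": 1.5, "turn": 0, "fingers": 1},
    {"x": 0, "y": 0, "z": 1, "turn": 0, "fingers": 1},
    {"x": 0, "y": 0, "z": 0.4, "turn": 0, "fingers": 1},
    {"x": 0, "y": 0, "z": 0, "turn": 0, "fingers": 1},
    {"x": 0, "y": 0, "z": 0, "turn": 0, "fingers": 1}
  ]
}}

```text
clock: 23.48
position: [559.1, -289.6, 134.0]
ee_rot: [0.977, -0.213, 0.0, 0.0]
contact_force: [0.1, 0.1, -1.1]
gripper_width: 14.8
```

```bash
python3 -c "
from h import *
delta([557.6,-291.3,84.7],245.17)
snap('wrist','i2')
i=cv2.imread('pics/i2_full.png');cv2.imwrite('pics/i2c.png',cv2.resize(i[170:320,250:390],None,fx=4,fy=4,interpolation=cv2.INTER_CUBIC))"
```

```text
pos [ 559.1 -289.6  134. ] yang -114.56 tilt 0.03 F [ 0.1  0.1 -1.1] w 14.8 t 23.48 j [-0.22  0.47 -0.11  0.   -0.99  1.36]
tool shift cm [-0.07  0.21  4.93] turn 0.27
```

View pics/i2c.png

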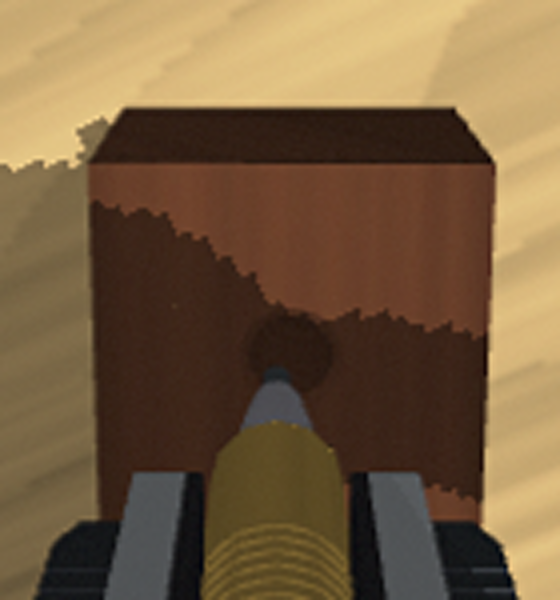

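The hole is at (291,350) and the tip at x 278, which matches the computed 2 mm shift. I'll apply it and look.

{"op": "servo_tool", "data": {
  "rows": [
    {"x": -0.05, "y": 0.19, "z": 0.3, "turn": 0.2, "fingers": 1},
    {"x": 0, "y": 0, "z": 0.2, "turn": 0, "fingers": 1},
    {"x": 0, "y": 0, "z": 0.1, "turn": 0, "fingers": 1},
    {"x": 0, "y": 0, "z": 0, "turn": 0, "fingers": 1}
  ]
}}

```text
clock: 23.87
position: [557.2, -291.6, 127.7]
ee_rot: [0.977, -0.215, -0.0, -0.0]
contact_force: [-0.1, 0.2, -1.6]
gripper_width: 14.6
```

```bash
python3 -c "
from h import *
delta([557.6,-291.3,84.7],245.17)
snap('wrist','i3')
i=cv2.imread('pics/i3_full.png');cv2.imwrite('pics/i3c.png',cv2.resize(i[170:320,250:390],None,fx=4,fy=4,interpolation=cv2.INTER_CUBIC))"
```

```text
pos [ 557.2 -291.6  127.7] yang -114.84 tilt 0.01 F [-0.1  0.2 -1.6] w 14.6 t 23.87 j [-0.23  0.48 -0.12 -0.   -0.97  1.36]
tool shift cm [ 0.03 -0.05  4.3 ] turn -0.01
```

View pics/i3c.png

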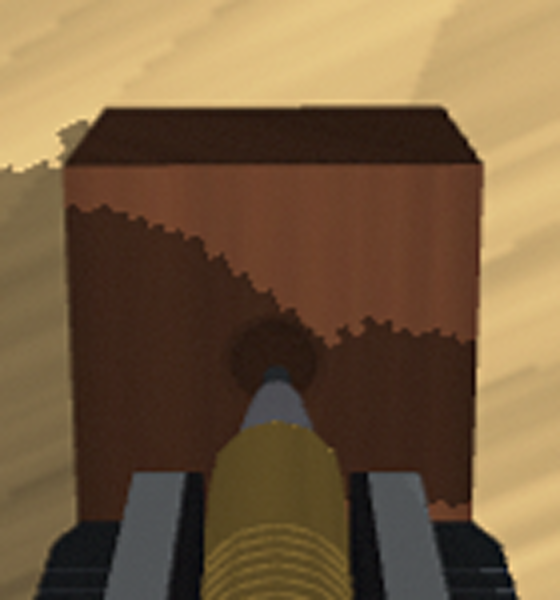

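Aligned: the point is in line with the hole at (273,357). Inserting in stages.

{"op": "servo_tool", "data": {
  "rows": [
    {"x": 0.03, "y": -0.04, "z": 0.4, "turn": 0, "fingers": 1},
    {"x": 0, "y": 0, "z": 0.4, "turn": 0, "fingers": 1},
    {"x": 0, "y": 0, "z": 0.4, "turn": 0, "fingers": 1},
    {"x": 0, "y": 0, "z": 0.4, "turn": 0, "fingers": 1}
  ]
}}

```text
clock: 24.25
position: [557.7, -291.2, 111.1]
ee_rot: [0.977, -0.215, -0.0, -0.0]
contact_force: [-1.0, 0.6, -1.4]
gripper_width: 14.7
```

{"op": "servo_tool", "data": {
  "rows": [
    {"x": 0, "y": 0, "z": 0.4, "turn": 0, "fingers": 1},
    {"x": 0, "y": 0, "z": 0.4, "turn": 0, "fingers": 1},
    {"x": 0, "y": 0, "z": 0.4, "turn": 0, "fingers": 1}
  ]
}}

```text
clock: 24.5
position: [557.7, -291.3, 99.2]
ee_rot: [0.977, -0.215, -0.0, -0.0]
contact_force: [0.1, -0.4, -0.4]
gripper_width: 14.5
```

{"op": "servo_tool", "data": {
  "rows": [
    {"x": 0, "y": 0, "z": 0.4, "turn": 0, "fingers": 1},
    {"x": 0, "y": 0, "z": 0.4, "turn": 0, "fingers": 1},
    {"x": 0, "y": 0, "z": 0.4, "turn": 0, "fingers": 1},
    {"x": 0, "y": 0, "z": 0.1, "turn": 0, "fingers": 1},
    {"x": 0, "y": 0, "z": 0, "turn": 0, "fingers": 1}
  ]
}}

```text
clock: 24.92
position: [557.6, -291.2, 86.3]
ee_rot: [0.977, -0.215, -0.0, -0.0]
contact_force: [0.0, 0.1, -0.2]
gripper_width: 14.5
```

{"op": "servo_tool", "data": {
  "rows": [
    {"x": 0, "y": 0, "z": 0.1, "turn": 0, "fingers": 1},
    {"x": 0, "y": 0, "z": 0.1, "turn": 0, "fingers": 1},
    {"x": 0, "y": 0, "z": 0, "turn": 0, "fingers": 1}
  ]
}}

```text
clock: 25.17
position: [557.9, -291.3, 84.9]
ee_rot: [0.977, -0.215, 0.0, 0.0]
contact_force: [0.2, -0.2, -0.7]
gripper_width: 14.8
```

{"op": "servo_tool", "data": {
  "rows": [
    {"x": 0, "y": 0, "z": 0.1, "turn": 0, "fingers": 1},
    {"x": 0, "y": 0, "z": 0.05, "turn": 0, "fingers": 1},
    {"x": 0, "y": 0, "z": 0, "turn": 0, "fingers": 1}
  ]
}}

```text
clock: 25.42
position: [558.1, -291.4, 84.7]
ee_rot: [0.977, -0.215, 0.0, 0.0]
contact_force: [-0.5, 1.2, 5.1]
gripper_width: 14.6
```

```bash
python3 -c "
from h import *
delta([557.6,-291.3,84.7],245.17)
snap('scene','j1',(150,260,240,380),6)"
```

```text
pos [ 558.1 -291.4   84.7] yang -114.8 tilt 0.06 F [-0.5  1.2  5.1] w 14.6 t 25.42 j [-0.22  0.52 -0.16  0.   -0.88  1.36]
tool shift cm [-0.05  0.01  0.  ] turn 0.03
```

View pics/j1.png

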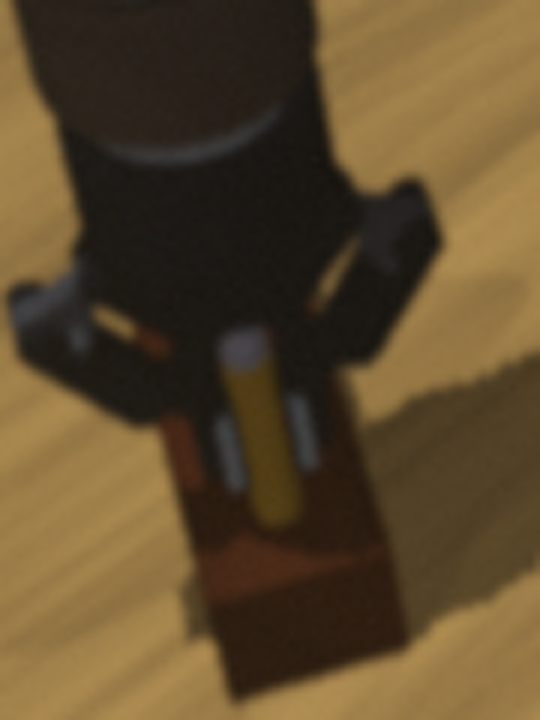

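Shoulder contact is at TCP z 84.7, the same as the seated reference, with 5 N. I'll release and rise straight up.

{"op": "servo_tool", "data": {
  "rows": [
    {"x": 0, "y": 0, "z": 0, "turn": 0, "fingers": 2.5},
    {"x": 0, "y": 0, "z": 0, "turn": 0, "fingers": 4},
    {"x": 0, "y": 0, "z": 0, "turn": 0, "fingers": 5},
    {"x": 0, "y": 0, "z": 0, "turn": 0, "fingers": 5},
    {"x": 0, "y": 0, "z": -1, "turn": 0, "fingers": 5},
    {"x": 0, "y": 0, "z": -2, "turn": 0, "fingers": 5},
    {"x": 0, "y": 0, "z": -3, "turn": 0, "fingers": 5},
    {"x": 0, "y": 0, "z": -3, "turn": 0, "fingers": 5},
    {"x": 0, "y": 0, "z": -3, "turn": 0, "fingers": 5},
    {"x": 0, "y": 0, "z": -2, "turn": 0, "fingers": 5}
  ]
}}

```text
clock: 26.3
position: [558.8, -291.9, 227.7]
ee_rot: [0.977, -0.215, 0.003, 0.001]
contact_force: [0.7, -0.3, 0.7]
gripper_width: 50.0
```

{"op": "servo_tool", "data": {
  "rows": [
    {"x": -2, "y": 3, "z": -3, "turn": 0, "fingers": 5},
    {"x": -2, "y": 3, "z": 0, "turn": 0, "fingers": 5},
    {"x": -2, "y": 3, "z": 0, "turn": 0, "fingers": 5},
    {"x": 0, "y": 3, "z": 0, "turn": 0, "fingers": 5},
    {"x": 0, "y": 0, "z": 0, "turn": 0, "fingers": 5},
    {"x": 0, "y": 0, "z": 0, "turn": 0, "fingers": 5}
  ]
}}

```text
clock: 26.8
position: [455.5, -374.0, 250.8]
ee_rot: [0.976, -0.216, 0.001, 0.0]
contact_force: [1.6, 1.0, -1.1]
gripper_width: 50.0
```

```bash
python3 -c "
from h import *
delta([557.6,-291.3,84.7],245.17)
m,_=snap('wrist','k1'); snap('scene','k1s'); snap('top','k1t',(190,155,380,305),4)"
```

```text
pos [ 455.5 -374.   250.8] yang -114.98 tilt 0.07 F [ 1.6  1.  -1.1] w 50.0 t 26.8 j [-0.41  0.31 -0.05  0.   -1.21  1.55]
tool shift cm [  5.74 -11.81  16.61] turn -0.15
```

View pics/k1.png

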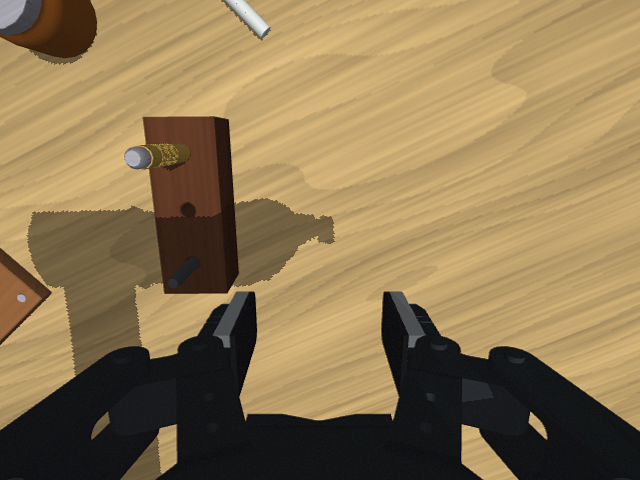

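View pics/k1s.png

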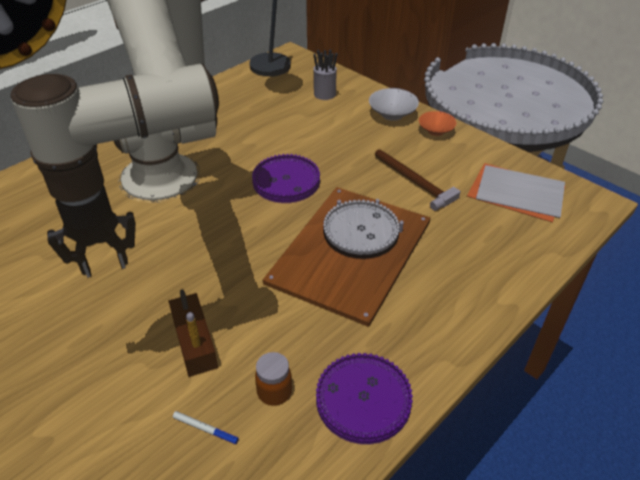

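View pics/k1t.png

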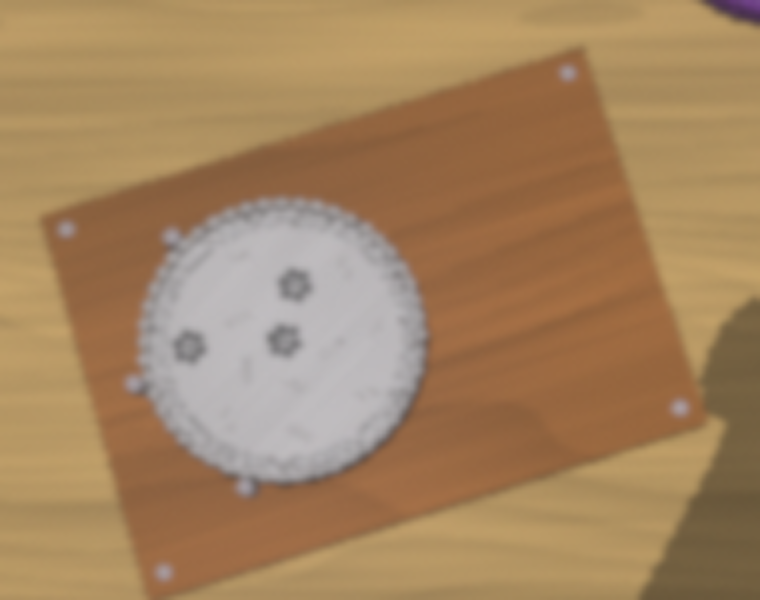

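The punch stands upright in its end hole, with its cap at scene (190,316) as at the start. The tray is on all three pegs, and the chaser, hammer, jar and marker are unmoved.

```bash
python3 -c "
from h import *
s=arm.read_state();print(s['clock'],abs(s['joint_vel']).max())
print(arm.job_done())"
```

```text
26.95 0.00998263581881358
the job is handed in; nothing more can be done
None
```

I finished the whole job and handed it in at 27 s of the 72 s allowed; the hand-in reports no verdict.

- **Tray:** I slid it along the board with the open fingers until the force rose to about 16 N. The last top picture shows its rim touching all three pegs. Its centre measured (546.6, 200.9) mm against (546.1, 200.1) mm for the nest worked out from the pegs, about 1 mm apart.
- **Punch marks:** I pressed the inner, then middle, then outer rosette, with the punch held upright. The close pictures put the point within about 1.5 mm of each dot. Force and travel suggest the point went 5 to 6 mm in each time. Force alone, taken without allowing for the punch's weight, would put it nearer 4.3 mm. The force readings were noisy, by about 0.5 N.
- **Punch return:** It went back into its original end hole, with the shoulder touching at the same height as before I took it. The gripper is clear of everything.
- **Bystanders:** The chasing punch, hammer, jar and marker look unmoved in the final pictures. I checked them by eye only, not by measurement.

No check failed. The wrist camera differed from the arm's own position by about 2 mm, so I lined up each press on the picture instead.

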